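# Put the jumbo puzzle pieces away in the tilt-out bin

## Task

Put the jumbo grey puzzle pieces on the table away in the little cabinet: turn its clamp knob a quarter turn free, slide the bolt fully back, pull the bottom-hinged front down as far as it goes and put every piece into the bin behind it while it is down. Then push the front fully shut, slide the bolt fully home through its keeper and turn the clamp knob tight again, leaving the mug, the sand timer and the book where they are.

Things in the scene. Friction and masses are not known exactly. Their poses are not given: they have to be found in the camera images.
- cabinet: plywood table-top cabinet, 340 wide (y) x 200 deep (x) x 200 high, fixed. Origin at table height, in the middle of the foot of its front face; x points to its back (away from the robot), y to the left seen from the robot, z up. The front is a bottom-hinged panel (bin). On its top, 40 behind the front, lie the bolt (along y) and the clamp knob
- bin (a joint): angle of the tilt-out front: 0 shut, 0.9 rad fully down (its stop), tipping towards the robot (-x of the cabinet) about its foot. The panel carries an open-topped bin behind it, which tips out with it. Stiff, nearly balanced hinge: it falls shut from small angles and stays down when fully down; a few N at the bar move it. Blocked while the bolt is home
- bin_hinge (a point): middle of the hinge line, at the cabinet's front face, 20 above the table. The frame turns with the front: z up along the panel, x into the bin, y along the hinge. In it the panel is x -15 to 0, z 0 to 178, 336 wide; the inside of the bin is x 0 to 114, y -143 to 143, from z 6, and its rear and side walls (6 thick) end at z = 115
- bin_mouth (a point): middle of the bin's mouth (x = 60, y = -20, z = 130 in the frame of bin_hinge). Fully down, the mouth lies open from above between the panel's top edge (140 from the cabinet's face, 130 above the table) and the rear wall's (15 from the face, 185 above the table). A steel keeper on the panel's top edge (y 116 to 144, x -15 to 55, z 180 to 213) overhangs the mouth there
- bin_bar (a point): middle of the steel bar by which the front is pulled: round, 14 thick, 120 long along the cabinet's y, on two posts (y +54 and -54) in the panel's plane, 45 above its top edge: x = -7.5, z = 223 in the frame of bin_hinge, so 243 above the table when shut. It can be pinched from above at every angle of the front
- bolt (a joint): travel of the bolt: 0 home (its tip stands in the keeper and holds the front shut), 0.045 m fully back, sliding towards -y of the cabinet. Friction about 2 N; it stays where left. It can go back only when the clamp knob is turned free (beyond about 1.1 rad)
- bolt_grip (a point): on the axis of the bolt's upright grip post, 11 below its top: a round steel post 20 thick, free from 220 to 255 above the table; this point is at 244. At home it is at x = 40, y = 50 in the cabinet's frame; it moves with the bolt. Best pinched along y, where 45 is free on both sides; the front's bar is 40 before it in x
- clamp (a joint): angle of the clamp knob: 0 tight (its bar lies along the cabinet's y), 1.57 rad free (bar along the cabinet's x). It grows anticlockwise seen from above and stays where it is left; about 0.05 N m. When tight, a cam below it stands behind the bolt's end
- clamp_grip (a point): on the vertical axis of the clamp knob, at mid-height of its black bar grip: 60 long, 14 thick, 24 high (238 to 262 above the table; this point at 250), at x = 40, y = -100 in the cabinet's frame. This frame turns with the knob: the bar lies along its y
- piece1: jumbo jigsaw strip piece (absent in some starts: None), plain grey wood, lying flat: 110 long (x) x 56 wide (y) x 20 thick (z), about 85 g. Origin under the middle of its body, on its underside. Its long sides (y = +28 and -28, x -51 to +30) are straight: grip there about the origin. A round tab ends at x = +59; a notch 22 wide is cut into the other end (x -51 to -28).
- piece2: jumbo jigsaw strip piece (absent in some starts: None), plain grey wood, lying flat: 110 long (x) x 56 wide (y) x 20 thick (z), about 85 g. Origin under the middle of its body, on its underside. Its long sides (y = +28 and -28, x -51 to +30) are straight: grip there about the origin. A round tab ends at x = +59; a notch 22 wide is cut into the other end (x -51 to -28).
- piece3: jumbo jigsaw strip piece (absent in some starts: None), plain grey wood, lying flat: 110 long (x) x 56 wide (y) x 20 thick (z), about 85 g. Origin under the middle of its body, on its underside. Its long sides (y = +28 and -28, x -51 to +30) are straight: grip there about the origin. A round tab ends at x = +59; a notch 22 wide is cut into the other end (x -51 to -28).
- piece4: jumbo jigsaw strip piece (absent in some starts: None), plain grey wood, lying flat: 110 long (x) x 56 wide (y) x 20 thick (z), about 85 g. Origin under the middle of its body, on its underside. Its long sides (y = +28 and -28, x -51 to +30) are straight: grip there about the origin. A round tab ends at x = +59; a notch 22 wide is cut into the other end (x -51 to -28).
- mug: white mug with handle, 80 wide, 95 high, bystander; origin under its centre
- timer: wooden sand timer, 70 wide, 120 high, bystander; origin under its centre
- book: blue cloth-bound book lying flat, 110 x 180 x 28, bystander; origin under its centre

How it is judged (in metres and radians):
On the way, in this order (a step that is already met when the one before it is completed fails the run):
1. the clamp knob is turned free (beyond 1.2 rad) (value of joint clamp above 1.2 rad), for 0.1 s.
2. the bolt is drawn back (35 mm or more) (value of joint bolt above 0.035 m), for 0.1 s.
3. the front is pulled down (0.8 rad or more) (value of joint bin above 0.8 rad), for 0.2 s.
4. every piece present is in the bin while the front is down (0.7 rad or more) (value of joint bin above 0.7 rad and x of piece1 in the frame of bin_hinge between -0.01 and 0.125 m and y of piece1 in the frame of bin_hinge between -0.15 and 0.15 m and z of piece1 in the frame of bin_hinge between 0 and 0.17 m and x of piece2 in the frame of bin_hinge between -0.01 and 0.125 m and y of piece2 in the frame of bin_hinge between -0.15 and 0.15 m and z of piece2 in the frame of bin_hinge between 0 and 0.17 m and x of piece3 in the frame of bin_hinge between -0.01 and 0.125 m and y of piece3 in the frame of bin_hinge between -0.15 and 0.15 m and z of piece3 in the frame of bin_hinge between 0 and 0.17 m and x of piece4 in the frame of bin_hinge between -0.01 and 0.125 m and y of piece4 in the frame of bin_hinge between -0.15 and 0.15 m and z of piece4 in the frame of bin_hinge between 0 and 0.17 m and linear speed of each of piece1, piece2, piece3, piece4 below 0.03 m/s), for 0.2 s.
5. the front is shut (within 0.04 rad) with every piece in the bin (value of joint bin below 0.04 rad and x of piece1 in the frame of bin_hinge between -0.01 and 0.125 m and y of piece1 in the frame of bin_hinge between -0.15 and 0.15 m and z of piece1 in the frame of bin_hinge between 0 and 0.17 m and x of piece2 in the frame of bin_hinge between -0.01 and 0.125 m and y of piece2 in the frame of bin_hinge between -0.15 and 0.15 m and z of piece2 in the frame of bin_hinge between 0 and 0.17 m and x of piece3 in the frame of bin_hinge between -0.01 and 0.125 m and y of piece3 in the frame of bin_hinge between -0.15 and 0.15 m and z of piece3 in the frame of bin_hinge between 0 and 0.17 m and x of piece4 in the frame of bin_hinge between -0.01 and 0.125 m and y of piece4 in the frame of bin_hinge between -0.15 and 0.15 m and z of piece4 in the frame of bin_hinge between 0 and 0.17 m), for 0.1 s.
6. the bolt is home (within 8 mm) with the front shut (value of joint bolt below 0.008 m and value of joint bin below 0.04 rad), for 0.1 s.
At the end, for the whole second after the job is handed in: Every piece present lies in the bin, the front is shut (within 0.04 rad), the bolt home (within 8 mm) and the clamp knob tight (within 0.2 rad) (all of step 6 and value of joint clamp below 0.2 rad and x of piece1 in the frame of bin_hinge between -0.01 and 0.125 m and y of piece1 in the frame of bin_hinge between -0.15 and 0.15 m and z of piece1 in the frame of bin_hinge between 0 and 0.17 m and x of piece2 in the frame of bin_hinge between -0.01 and 0.125 m and y of piece2 in the frame of bin_hinge between -0.15 and 0.15 m and z of piece2 in the frame of bin_hinge between 0 and 0.17 m and x of piece3 in the frame of bin_hinge between -0.01 and 0.125 m and y of piece3 in the frame of bin_hinge between -0.15 and 0.15 m and z of piece3 in the frame of bin_hinge between 0 and 0.17 m and x of piece4 in the frame of bin_hinge between -0.01 and 0.125 m and y of piece4 in the frame of bin_hinge between -0.15 and 0.15 m and z of piece4 in the frame of bin_hinge between 0 and 0.17 m); the robot touches nothing.
It fails at once if the mug is moved more than 3 cm (distance of mug from where it was at the start of the episode above 0.03 m).
It fails at once if the timer is moved more than 3 cm (distance of timer from where it was at the start of the episode above 0.03 m).
It fails at once if the book is moved more than 3 cm (distance of book from where it was at the start of the episode above 0.03 m).
Of piece1, piece2, piece3, piece4 only 2 to 4 are there at a start; the rules pass over those that are not, and their reading is None.
At some moment in a run one of piece1, piece2, piece3, piece4 may be knocked a few centimetres aside while the robot is not near it.
Once in a run the grip may slacken for a moment while it holds something.
It also fails if it takes over 210 s, if anything falls off the work surface, if the arm or the gripper's body presses on something with over 40 N, if the wrist force passes 120 N, or if a joint passes its speed limit or range.

## Robot

A 7-joint arm with a two-finger parallel gripper is mounted at the origin on the work surface. World frame = base frame: x ahead of the robot, y to its left, z up, the work surface at z = 0. Lengths are in mm, angles in rad, forces in N, time in s.
With the tool pointing down it reaches from about 400 to 875 mm from the base axis. Payload 4.4 kg.
Tool frame: the origin (TCP) lies on the centre line of the jaws, within the pads' length; the fingertips stand 14 mm ahead of it and the grasp point (between the pads) lies 5 mm behind it (tips_ahead is the distance from the TCP to the fingertips, in mm); z points along the fingers, y is the line along which they close (so a half turn about z gives the same grasp; the last joint's range is limited). The gripper opens to 85 mm and grips with 20 to 120 N. Pads are 22 mm wide; open, the fingers measure 114 mm over their backs; the gripper's body (76 mm by 85 mm) begins 54 mm behind the grasp point. The pads swing forward as they close: fully open they stand 13 mm farther back than shut.
Start: joints at [1.044, 0.628, 0.038, 1.517, -0.027, 0.996, -0.02], TCP at [289.06, -582.204, 245.313] pointing down, gripper open.
Joint ranges: [-3.06, 3.06], [-0.37, 2.12], [-1.25, 1.32], [0.18, 2.47], [-1.1, 4.24], [0.23, 1.98], [-2.94, 2.94]. Speed limits (rad/s): [2.57, 2.57, 3.14, 3.14, 3.14, 3.14, 3.14].

## Interface

Orientations are given as [roll, pitch, yaw] about the fixed x, y, z axes, in that order (R = Rz(yaw) Ry(pitch) Rx(roll)).
In Python, from cell import * gives the robot as it stands.
- The arm moves only by the tool move_arm, never from a script. Its argument "rows" is text: rows parted by semicolons, each of 7 numbers parted by spaces: the shift along the tool's x, y, z scaled (see below), then the turn, a rotation vector about the tool's x, y, z scaled (see below), then the closure, from -1 (fully open) to 1 (shut). A call has 1 to 12 rows; each row is the pose to reach, as a shift and turn from the pose commanded when the call began, along the tool's axes at that moment; what a row does not reach only later rows make up. The controller multiplies each number of a shift by 0.3 m and each number of a turn by pi/2 rad. A row lasts 1/12 s, in which the tool goes at most 41.7 mm and 7.16 degrees, less where a joint would pass 70% of its speed; a pose out of reach is approached as far as the arm can. A call with a number of a shift or a turn outside -1 to 1 is refused whole. A call with a gripper value outside its range is refused whole. The fingers move at their own pace and stop on an object; the grip force is fixed at half the most. Time passes only in rows, so rows that repeat a pose let the fingers close. It gives the time, the measured TCP pose, the force, the opening and the grip force at its end, in the units of the state.
- read_state(): the state, without advancing time (a new reading comes with each control period).
- get_image(name): name is "scene" or "side" or "wrist"; returns a dict with "img" (384x512x3 uint8, red, green, blue), "vfov" (degrees; the focal length in pixels is half the picture's height over the tangent of half this angle, whatever the lens; pixels are square), "cx", "cy" (the principal point, pixels), "extrinsics" (4x4, takes a point from camera to world coordinates); the wrist camera has in their place "T_tool_cam" (4x4, takes a point from camera to tool coordinates, whose origin is the TCP and whose axes are the flange's). Camera axes: x right, y up, looking along -z (the intrinsics and any distortion apply to the point x, -y, -z); pixel columns grow to the right and rows downward; lengths in mm; the calibration is good to about 2 mm. The wrist camera is an equidistant fisheye: a pixel r from the principal point sees the ray r / f radians off the axis. A picture is of the moment at which its call begins: read the wrist's pose just before it. There is no depth.
- finish_job(): hands the job in; it is judged then, once.
The state is a dict: "clock": time; "qpos": joint angles; "qd": joint speeds; "tau": joint torques, N m; "eef_pos": TCP position; "tool_rot": TCP orientation; "force": force on the tool from outside, world axes, zero at the start; "torque": the same for the moment, N m; "width": finger opening in mm; "gripper_force": force on a finger pad.
Only numpy, scipy, OpenCV 4.12 (cv2) and the standard library are available. Lean on these libraries where they do the work, as an engineer would, in place of code of your own. Each camera call takes 0.05 s, during which the arm holds its last target. There are 200 camera calls.

## Working session

There is one attempt and no reset: what is moved stays moved. The work goes in short steps, Python scripts to look and compute and a tool call to move; the robot and the scene stay as the last step left them, time stands still between calls to the robot, and variables do not carry over. Pictures are saved under pics/ and viewed, at most 14 in all, crops included, and the job is handed in when it is done.

Besides the shell and the picture viewer there is one more tool, called after "Call:" by a JSON object that holds its "name" and its "arguments". move_arm: Moves the arm, as the interface text tells. Its arguments: {"type":"object","properties":{"rows":{"type":"string"}},"required":["rows"]}

```bash
mkdir -p pics; ls; python3 - <<'E'
from cell import *
import cv2,numpy as np
print(read_state())
for n in("scene","side"):
    d=get_image(n); cv2.imwrite(f"pics/{n}0.png",d["img"][:,:,::-1]); print(n,d["vfov"],d["cx"],d["cy"],np.round(d["extrinsics"],3).tolist())
d=get_image("wrist");cv2.imwrite("pics/wrist0.png",d["img"][:,:,::-1]);print(d["vfov"],d["cx"],d["cy"],np.round(d["T_tool_cam"],3).tolist())
E
```

```text
pics
{'clock': 0.0, 'qpos': array([ 1.04420866,  0.62935484,  0.03844068,  1.51839487, -0.02702121,
        0.99633363, -0.01999955]), 'qd': array([ 0.00010193, -0.00089764,  0.00019391, -0.00075472, -0.00075301,
        0.00112302,  0.00152143]), 'tau': array([-1.38159969e-03, -5.63395929e+01,  1.22582451e+00, -1.93438321e+01,
        1.10353858e-02,  1.07541075e-02, -3.45411661e-05]), 'eef_pos': array([ 288.77786541, -581.63024272,  244.37482506]), 'tool_rot': array([-3.13961978e+00,  8.83240467e-06,  4.60777004e-01]), 'force': array([-0.20161985, -0.35430539, -0.02124986]), 'torque': array([0.00305962, 0.03064264, 0.02734813]), 'gripper_force': 0.0, 'width': 85.01150877150889}
scene 46.44047374219462 264.6442198479954 191.7926087481175 [[-0.913, 0.351, -0.209, 261.284], [-0.408, -0.784, 0.468, 662.981], [0.0, 0.513, 0.858, 1267.662], [0.0, 0.0, 0.0, 1.0]]
side 44.257683750639785 257.71685489121427 190.999697983644 [[-0.808, 0.421, -0.412, -88.274], [-0.589, -0.554, 0.588, 932.911], [0.019, 0.718, 0.696, 1155.681], [0.0, 0.0, 0.0, 1.0]]
65.70646984690485 255.4423402455336 193.63451501694826 [[-0.0, 0.952, 0.306, 77.824], [1.0, -0.0, 0.002, 0.039], [0.002, 0.306, -0.952, -128.492], [0.0, 0.0, 0.0, 1.0]]
```

View pics/scene0.png

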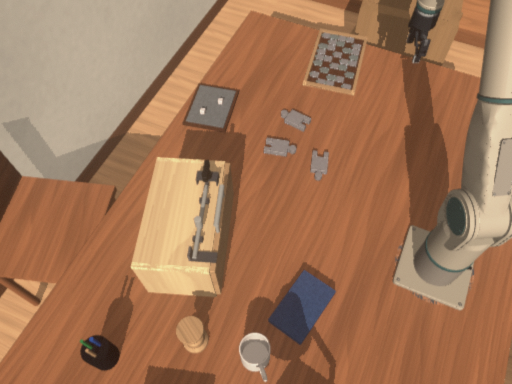

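View pics/side0.png

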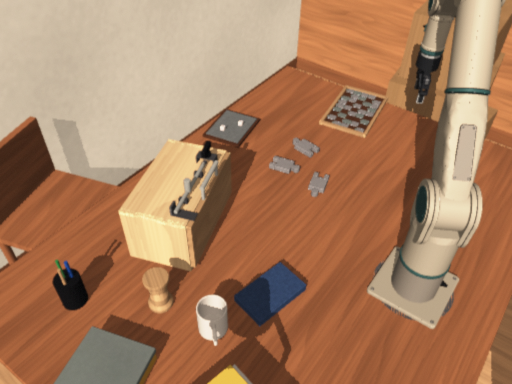

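The scene shows the cabinet at about (185,225), with its clamp end near (207,170). Three grey pieces lie at (295,119), (280,147) and (320,163). The mug is at (255,350), the timer at (192,333) and the book at (302,305).

```bash
cat > h.py <<'E'
from cell import *
import cv2,numpy as np
from scipy.spatial.transform import Rotation as R
def ray(d,uv):
    f=192/np.tan(np.radians(d["vfov"])/2); E=np.array(d["extrinsics"])
    v=np.array([(uv[0]-d["cx"])/f,-(uv[1]-d["cy"])/f,-1.])
    return E[:3,3],E[:3,:3]@v
def onz(d,uv,z):
    o,v=ray(d,uv); return o+v*(z-o[2])/v[2]
def proj(d,p):
    f=192/np.tan(np.radians(d["vfov"])/2);E=np.array(d["extrinsics"]);c=E[:3,:3].T@(np.array(p)-E[:3,3])
    return np.array([d["cx"]+f*c[0]/-c[2],d["cy"]-f*c[1]/-c[2]])
def wrist():
    s=read_state(); d=get_image("wrist"); T=np.eye(4); T[:3,:3]=R.from_euler("xyz",s["tool_rot"]).as_matrix();T[:3,3]=s["eef_pos"]
    d["extrinsics"]=T@np.array(d["T_tool_cam"]); d["s"]=s; return d
def rect(d):
    "pinhole version of the wrist picture (same f)"
    f=192/np.tan(np.radians(d["vfov"])/2); K=np.array([[f,0,d["cx"]],[0,f,d["cy"]],[0,0,1.]])
    u,v=np.meshgrid(np.arange(512.),np.arange(384.)); x=(u-d["cx"])/f*1.3;y=(v-d["cy"])/f*1.3;r=np.hypot(x,y)+1e-9;t=np.arctan(r)/r
    return cv2.remap(d["img"],(d["cx"]+f*x*t).astype("f4"),(d["cy"]+f*y*t).astype("f4"),1)
def wray(d,uv):
    f=192/np.tan(np.radians(d["vfov"])/2); a=np.array([uv[0]-d["cx"],uv[1]-d["cy"]]);r=np.hypot(*a)+1e-9;t=r/f
    E=d["extrinsics"]; return E[:3,3],E[:3,:3]@np.array([a[0]/r*np.sin(t),-a[1]/r*np.sin(t),-np.cos(t)])
def wz(d,uv,z):
    o,v=wray(d,uv); return o+v*(z-o[2])/v[2]
def wproj(d,p):
    f=192/np.tan(np.radians(d["vfov"])/2);E=d["extrinsics"];c=E[:3,:3].T@(np.array(p)-E[:3,3]);h=np.hypot(c[0],c[1]);t=np.arctan2(h,-c[2])
    return np.array([d["cx"]+f*t*c[0]/h,d["cy"]-f*t*c[1]/h])
def delta(p,yaw):
    "rows numbers from the measured pose to p with tool down at yaw"
    s=read_state(); A=R.from_euler("xyz",s["tool_rot"]); B=R.from_euler("xyz",[np.pi,0,yaw])
    return np.round(np.r_[A.inv().apply(np.array(p)-s["eef_pos"])/300,(A.inv()*B).as_rotvec()/(np.pi/2)],3)
E
python3 - <<'E'
from h import *
for n in("scene","side"):
    d=get_image(n);im=d["img"];hsv=cv2.cvtColor(im,cv2.COLOR_RGB2HSV)
    m=((hsv[...,1]<60)&(hsv[...,2]>70)&(hsv[...,2]<190)).astype("u1")*255
    c,_=cv2.findContours(m,0,1)
    for k in c:
        a=cv2.contourArea(k)
        if 150<a<900 :
            P=np.array([onz(d,q[0],20)[:2] for q in k],"f4"); r=cv2.minAreaRect(P)
            M=cv2.moments(P[:,None]); print(n,a,k.mean((0,1)).round(),np.round(r[0]),np.round(r[1]),round(r[2]),"cent",round(M["m10"]/M["m00"]),round(M["m01"]/M["m00"]))
    if n=="scene":
        a=cv2.resize(im[145:305,125:245],None,fx=3.7,fy=3.7,interpolation=2)
        b=cv2.resize(im[95:185,255:340],None,fx=3.7,fy=3.7,interpolation=2)
        a=np.hstack([a,np.zeros((a.shape[0],b.shape[1],3),"u1")]);a[:b.shape[0],-b.shape[1]:]=b
        cv2.imwrite("pics/c1.png",a[:,:,::-1]);print(a.shape)
    # cabinet wood mask: pale yellow
    w=((hsv[...,0]>12)&(hsv[...,0]<30)&(hsv[...,2]>170)&(hsv[...,1]>50)).astype("u1")
    w[:,260:]=0
    k=max(cv2.findContours(w,0,1)[0],key=cv2.contourArea)
    print(n,cv2.approxPolyDP(cv2.convexHull(k),3,True)[:,0].tolist())
E
```

```text
scene 654.5 [257. 356.] [383. 463.] [80. 99.] 17 cent 383 448
scene 723.0 [437. 263.] [-5. -3.] [142. 149.] 71 cent -9 21
scene 156.0 [218. 208.] [676.  95.] [ 17. 167.] 20 cent 678 92
scene 245.5 [200. 221.] [713. 157.] [ 31. 268.] 19 cent 708 161
scene 294.0 [319. 164.] [ 442. -188.] [ 52. 115.] 16 cent 443 -191
scene 735.5 [504. 169.] [-131. -436.] [ 52. 254.] 3 cent -129 -430
scene 337.0 [278. 147.] [ 591. -204.] [106.  65.] 14 cent 595 -203
scene 302.5 [296. 119.] [ 595. -342.] [ 64. 109.] 83 cent 591 -342
scene 167.5 [326.  78.] [ 558. -575.] [129.  54.] 8 cent 553 -578
scene 300.0 [347.  58.] [ 517. -721.] [178.  85.] 81 cent 517 -717
scene 410.5 [330.  47.] [ 582. -730.] [130. 196.] 8 cent 604 -747
(592, 758, 3)
scene [[158, 156], [203, 160], [219, 294], [148, 292], [130, 267]]
side 587.0 [214. 318.] [389. 434.] [ 73. 125.] 69 cent 389 442
side 731.5 [416. 275.] [ -0. -18.] [157. 174.] 10 cent -11 2
side 242.0 [318. 183.] [ 438. -184.] [ 54. 120.] 17 cent 439 -187
side 205.0 [188. 188.] [796.  99.] [ 43. 285.] 21 cent 787 101
side 272.5 [284. 165.] [ 587. -199.] [108.  71.] 12 cent 591 -197
side 240.5 [305. 147.] [ 590. -337.] [ 69. 110.] 82 cent 585 -336
side 873.0 [231. 126.] [ 892. -270.] [140. 180.] 11 cent 892 -270
side 770.0 [357. 106.] [ 557. -708.] [163. 224.] 8 cent 557 -722
side [[247, 13], [259, 20], [259, 82], [194, 267], [169, 266], [131, 256], [118, 210], [121, 176], [136, 138], [233, 13]]
```

View pics/c1.png

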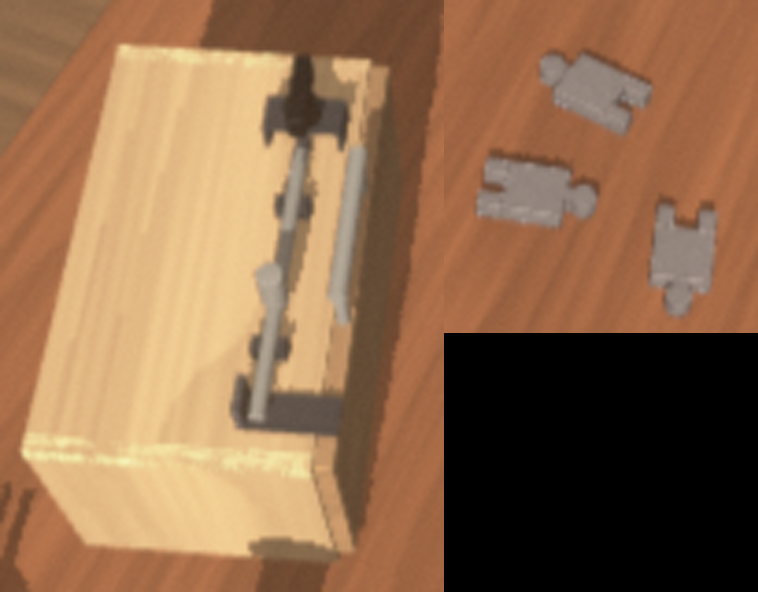

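The crop shows, in full-picture pixels, the cabinet-top corners at (158,158), (132,267), (209,272) and (225,161). The knob is at (206,168), the bolt post's top at (197,218) and the pull bar runs (222,185)-(217,230). Three whole pieces are clear, with their tabs at (285,114), (297,147) and (320,175) roughly.

```bash
python3 - <<'E'
from h import *
d=get_image("scene")
g=lambda x,y,z:onz(d,(125+x/3.7,145+y/3.7),z).round(0)
for n,x,y,z in [("backR",122,48,200),("backL",25,450,200),("frontL",318,465,200),("frontR",372,60,200),("bolt",269,268,255),("knobtop",302,85,262),("bar r",358,148,250),("bar l",340,296,250),("keeper",340,415,213)]: print(n,g(x,y,z))
E
```

```text
backR [852. 103. 200.]
backL [738. 419. 200.]
frontL [551. 347. 200.]
frontR [667.  33. 200.]
bolt [633. 250. 255.]
knobtop [680. 110. 262.]
bar r [623. 136. 250.]
bar l [580. 247. 250.]
keeper [550. 313. 213.]
```

```bash
cat >> h.py <<'E'
def seq(*w):
    "deltas between successive (p,yaw) poses, first from measured"
    s=read_state(); P=np.array(s["eef_pos"]);A=R.from_euler("xyz",s["tool_rot"])
    for p,y in w:
        B=R.from_euler("xyz",[np.pi,0,y]); print(*np.round(np.r_[A.inv().apply(np.array(p)-P)/300,(A.inv()*B).as_rotvec()/(np.pi/2)],3)); P,A=np.array(p),B
O=np.array([610,191.,0]); YAW=0.353
def cab(x,y,z): return O+R.from_euler("z",YAW).apply([x,y,z])
E
python3 - <<'E'
from h import *
a=np.array([289,-582,340.]);b=cab(40,-100,340)
seq((a,.461),(a*.68+b*.32,.95),(a*.33+b*.67,1.45),(b,1.924))
E
```

```text
0.0 -0.0 -0.317 -0.0 -0.0 -0.0
0.704 -0.475 -0.0 -0.0 0.0 -0.311
0.924 -0.097 -0.0 0.0 0.0 -0.318
0.809 0.337 0.0 0.0 0.0 -0.302
```

Call:
{"name": "move_arm", "arguments": {"rows": "0 0 -0.317 0 0 0 -1;0 0 -0.317 0 0 0 -1;0 0 -0.317 0 0 0 -1"}}

```text
clock: 0.55
eef_pos: [290.2, -584.6, 346.9]
tool_rot: [3.132, -0.0, 0.461]
force: [0.4, -0.8, 0.8]
width: 85.3
gripper_force: 0.0
```

Call:
{"name": "move_arm", "arguments": {"rows": "0.704 -0.475 0 0 0 -0.311 -1;0.704 -0.475 0 0 0 -0.311 -1;0.704 -0.475 0 0 0 -0.311 -1;0.704 -0.475 0 0 0 -0.311 -1;0.704 -0.475 0 0 0 -0.311 -1;0.704 -0.475 0 0 0 -0.311 -1;0.704 -0.475 0 0 0 -0.311 -1;0.704 -0.475 0 0 0 -0.311 -1"}}

```text
clock: 1.22
eef_pos: [417.1, -357.3, 340.8]
tool_rot: [3.141, -0.002, 0.956]
force: [-0.7, -0.5, -0.1]
width: 85.2
gripper_force: 0.0
```

Call:
{"name": "move_arm", "arguments": {"rows": "0.924 -0.097 0 0 0 -0.318 -1;0.924 -0.097 0 0 0 -0.318 -1;0.924 -0.097 0 0 0 -0.318 -1;0.924 -0.097 0 0 0 -0.318 -1;0.924 -0.097 0 0 0 -0.318 -1;0.924 -0.097 0 0 0 -0.318 -1;0.924 -0.097 0 0 0 -0.318 -1;0.924 -0.097 0 0 0 -0.318 -1;0.924 -0.097 0 0 0 -0.318 -1"}}

```text
clock: 1.97
eef_pos: [553.1, -118.3, 340.1]
tool_rot: [-3.141, 0.0, 1.45]
force: [0.4, -0.6, -0.5]
width: 85.5
gripper_force: 0.0
```

Call:
{"name": "move_arm", "arguments": {"rows": "0.809 0.337 0 0 0 -0.302 -1;0.809 0.337 0 0 0 -0.302 -1;0.809 0.337 0 0 0 -0.302 -1;0.809 0.337 0 0 0 -0.302 -1;0.809 0.337 0 0 0 -0.302 -1;0.809 0.337 0 0 0 -0.302 -1;0.809 0.337 0 0 0 -0.302 -1;0.809 0.337 0 0 0 -0.302 -1;0.809 0.337 0 0 0 -0.302 -1;0.809 0.337 0 0 0 -0.302 -1"}}

```text
clock: 2.8
eef_pos: [682.6, 106.0, 340.1]
tool_rot: [-3.14, 0.003, 1.919]
force: [-0.5, 0.4, -0.4]
width: 85.6
gripper_force: 0.0
```

```bash
python3 - <<'E'
from h import *
d=wrist();s=d["s"];print(s["clock"],s["eef_pos"].round(1),s["tool_rot"].round(3),s["qpos"].round(2))
im=cv2.resize(d["img"],None,fx=1.5,fy=1.5);cv2.imwrite("pics/w1.png",im[:,:,::-1])
for n,p in [("knob",cab(40,-100,262)),("knob+",cab(40,-70,262)),("knob-",cab(40,-130,262)),("post",cab(40,50,255)),("bar-",cab(-7.5,-60,250)),("bar+",cab(-7.5,60,250))]: print(n,(wproj(d,p)*1.5).round())
E
```

```text
2.8 [682.6 106.  340.1] [-3.140e+00  3.000e-03  1.919e+00] [ 0.02  0.65 -0.42  1.24  0.26  1.3  -0.04]
knob [387. 305.]
knob+ [387. 245.]
knob- [387. 359.]
post [386.  -2.]
bar- [292. 221.]
bar+ [289. -12.]
```

View pics/w1.png

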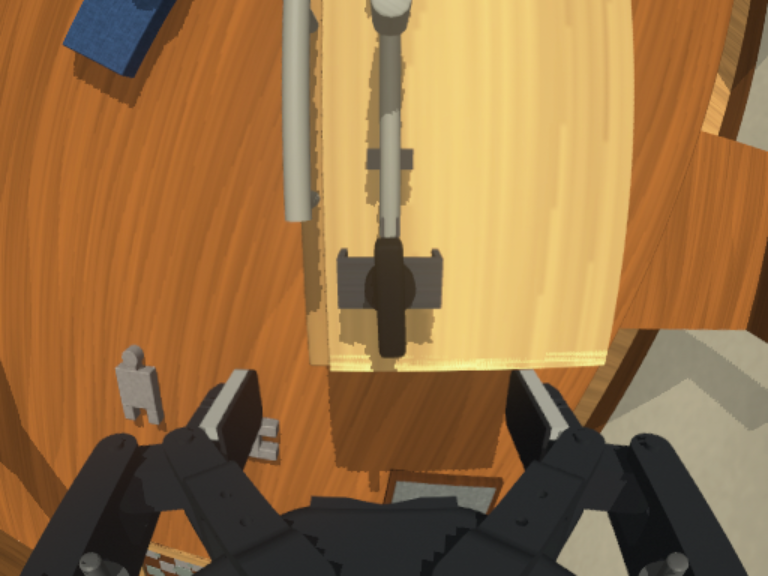

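```bash
sed -i 's/^O=.*/O=np.array([612,192.5,0]); YAW=0.353/' h.py; python3 - <<'E'
from h import *
seq((cab(40,-100,340),1.924),(cab(40,-100,247),1.924))
E
```

```text
0.018 0.012 0.001 -0.001 0.002 -0.003
0.0 -0.0 0.31 0.0 0.0 0.0
```

Call:
{"name": "move_arm", "arguments": {"rows": "0 0 0 0 0 0 -1;0 0 0 0 0 0 -1;0 0 0 0 0 0 -1"}}

```text
clock: 3.1
eef_pos: [682.5, 108.9, 340.8]
tool_rot: [3.141, 0.001, 1.922]
force: [-0.3, -0.2, 0.4]
width: 85.4
gripper_force: 0.0
```

```bash
python3 - <<'E'
from h import *
s=read_state();print(s["eef_pos"],s["tool_rot"])
seq((cab(40,-100,340),1.924),(cab(40,-100,247),1.924))
E
```

```text
[682.45655181 108.9272788  340.83541063] [3.14130696e+00 6.17816359e-04 1.92160607e+00]
0.009 0.009 0.003 0.0 0.0 -0.002
0.0 -0.0 0.31 0.0 0.0 0.0
```

Call:
{"name": "move_arm", "arguments": {"rows": "0.009 0.009 0.1 0 0 0 -1;0.009 0.009 0.2 0 0 0 -1;0.009 0.009 0.28 0 0 0 -1;0.009 0.009 0.312 0 0 0 -1;0.009 0.009 0.312 0 0 0 -1;0.009 0.009 0.312 0 0 0 1;0.009 0.009 0.312 0 0 0 1;0.009 0.009 0.312 0 0 0 1;0.009 0.009 0.312 0 0 0 1;0.009 0.009 0.312 0 0 0 1;0.009 0.009 0.312 0 0 0 1;0.009 0.009 0.312 0 0 0 1"}}

```text
clock: 4.1
eef_pos: [683.5, 113.5, 248.6]
tool_rot: [-3.141, 0.001, 1.923]
force: [-3.3, -1.8, 6.6]
width: 23.6
gripper_force: 58.5
```

Call:
{"name": "move_arm", "arguments": {"rows": "0 0 0 0 0 0 1;0 0 0 0 0 0 1;0 0 0 0 0 0 1;0 0 0 0 0 0 1"}}

```text
clock: 4.43
eef_pos: [683.6, 113.4, 248.6]
tool_rot: [-3.141, 0.001, 1.923]
force: [-4.1, -1.5, 7.1]
width: 23.3
gripper_force: 58.5
```

Call:
{"name": "move_arm", "arguments": {"rows": "0 0 0 0 0 0 -0.3;0 0 0 0 0 0 -0.3;0 0 0 0 0 0 -0.3;0 0 -0.027 0 0 0 -0.3;0 0 -0.027 0 0 0 -0.3;0 0 -0.027 0 0 0 1;0 0 -0.027 0 0 0 1;0 0 -0.027 0 0 0 1;0 0 -0.027 0 0 0 1;0 0 -0.027 0 0 0 1;0 0 -0.027 0 0 0 1;0 0 -0.027 0 0 0 1"}}

```text
clock: 5.43
eef_pos: [683.5, 113.6, 255.0]
tool_rot: [-3.14, -0.0, 1.923]
force: [-3.9, -0.9, 3.0]
width: 12.3
gripper_force: 59.9
```

Call:
{"name": "move_arm", "arguments": {"rows": "0 0 0 0 0 -0.06 1;0 0 0 0 0 -0.12 1;0 0 0 0 0 -0.18 1;0 0 0 0 0 -0.24 1;0 0 0 0 0 -0.3 1;0 0 0 0 0 -0.36 1;0 0 0 0 0 -0.42 1;0 0 0 0 0 -0.48 1;0 0 0 0 0 -0.54 1;0 0 0 0 0 -0.6 1;0 0 0 0 0 -0.66 1;0 0 0 0 0 -0.66 1"}}

```text
clock: 6.43
eef_pos: [682.1, 111.8, 255.0]
tool_rot: [-3.138, -0.004, 2.963]
force: [-8.3, -3.3, 6.8]
width: 12.8
gripper_force: 60.4
```

Call:
{"name": "move_arm", "arguments": {"rows": "0 0 0 0 0 -0.06 1;0 0 0 0 0 -0.12 1;0 0 0 0 0 -0.18 1;0 0 0 0 0 -0.24 1;0 0 0 0 0 -0.3 1;0 0 0 0 0 -0.32 1;0 0 0 0 0 -0.32 1;0 0 0 0 0 -0.32 1"}}

```text
clock: 7.1
eef_pos: [682.2, 110.6, 255.0]
tool_rot: [-3.138, -0.006, -2.822]
force: [-9.2, -5.6, 7.9]
width: 12.7
gripper_force: 60.5
```

Call:
{"name": "move_arm", "arguments": {"rows": "0 0 0 0 0 0 -0.3;0 0 0 0 0 0 -0.3;0 0 0 0 0 0 -0.3;0 0 -0.1 0 0 0 -1;0 0 -0.2 0 0 0 -1;0 0 -0.3 0 0 0 -1;0 0 -0.3 0 0 0 -1;0 0 -0.3 0 0 0 -1;0 0 -0.3 0 0 0 -1"}}

```text
clock: 7.85
eef_pos: [684.1, 113.8, 344.3]
tool_rot: [-3.141, -0.0, -2.82]
force: [-0.0, -0.7, -1.1]
width: 85.2
gripper_force: 0.0
```

```bash
python3 - <<'E'
from h import *
d=wrist();s=d["s"];print(s["eef_pos"].round(1),s["tool_rot"].round(3))
im=d["img"].copy()
for p in [cab(40,-100,262),cab(40,50,255),cab(-7.5,-60,250),cab(-7.5,60,250),cab(-15,-170,198)]: cv2.circle(im,tuple(int(v) for v in wproj(d,p)),2,(255,0,0),-1)
cv2.imwrite("pics/w2.png",cv2.resize(im,None,fx=1.5,fy=1.5)[:,:,::-1])
seq((cab(40,50,340),YAW-np.pi),(cab(40,50,240),YAW-np.pi))
E
```

```text
[684.1 113.8 344.3] [-3.141 -0.    -2.82 ]
0.016 0.496 0.012 -0.0 -0.001 -0.02
0.0 -0.0 0.333 0.0 0.0 0.0
```

View pics/w2.png

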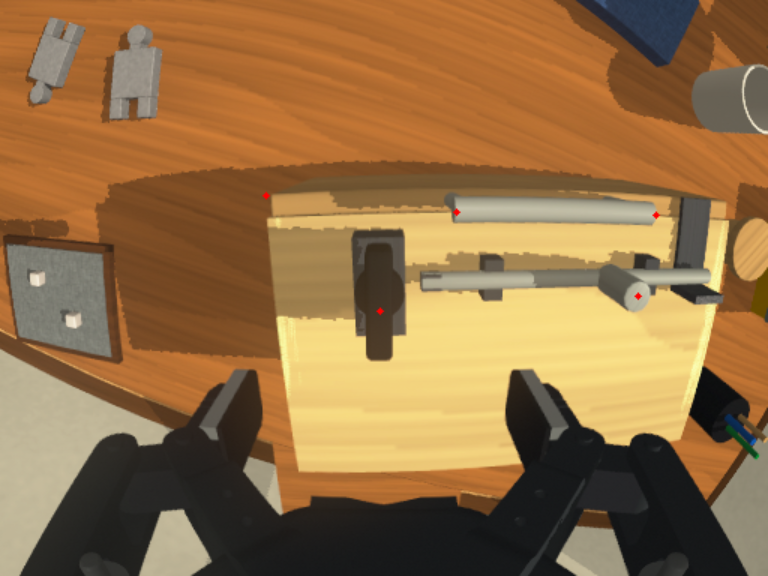

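The knob bar now lies along the cabinet's x at (379,302), so it is free. The bolt post's top is at (635,294), within about 2 mm of where I predicted it.

Call:
{"name": "move_arm", "arguments": {"rows": "0.016 0.12 0.012 0 0 -0.02 -0.3;0.016 0.24 0.012 0 0 -0.02 -0.3;0.016 0.36 0.012 0 0 -0.02 -0.3;0.016 0.45 0.012 0 0 -0.02 -0.3;0.016 0.496 0.012 0 0 -0.02 -0.3;0.016 0.496 0.012 0 0 -0.02 -0.3;0.016 0.496 0.1 0 0 -0.02 -0.3;0.016 0.496 0.2 0 0 -0.02 -0.3;0.016 0.496 0.3 0 0 -0.02 -0.3;0.016 0.496 0.345 0 0 -0.02 -0.3;0.016 0.496 0.345 0 0 -0.02 -0.3;0.016 0.496 0.345 0 0 -0.02 -0.3"}}

```text
clock: 8.9
eef_pos: [633.3, 252.1, 241.1]
tool_rot: [-3.141, -0.001, -2.791]
force: [0.0, 0.3, 1.5]
width: 55.5
gripper_force: 0.0
```

Call:
{"name": "move_arm", "arguments": {"rows": "0 0 0 0 0 0 1;0 0 0 0 0 0 1;0 0 0 0 0 0 1;0 0 0 0 0 0 1;0 0 0 0 0 0 1;0 0 0 0 0 0 1;0 0 0 0 0 0 1"}}

```text
clock: 9.48
eef_pos: [633.9, 252.5, 243.6]
tool_rot: [-3.139, 0.003, -2.79]
force: [0.4, -2.8, 6.4]
width: 17.8
gripper_force: 58.7
```

Call:
{"name": "move_arm", "arguments": {"rows": "0 -0.02 0 0 0 0 1;0 -0.04 0 0 0 0 1;0 -0.06 0 0 0 0 1;0 -0.08 0 0 0 0 1;0 -0.1 0 0 0 0 1;0 -0.12 0 0 0 0 1;0 -0.135 0 0 0 0 1;0 -0.15 0 0 0 0 1;0 -0.155 0 0 0 0 1;0 -0.155 0 0 0 0 1;0 -0.155 0 0 0 0 1"}}

```text
clock: 10.4
eef_pos: [649.3, 210.2, 243.6]
tool_rot: [3.141, 0.003, -2.789]
force: [-2.4, -0.2, 8.2]
width: 18.1
gripper_force: 59.3
```

Call:
{"name": "move_arm", "arguments": {"rows": "0 0 0 0 0 0 -0.3;0 0 0 0 0 0 -0.3;0 0 0 0 0 0 -0.3;0 0 -0.1 0 0 0 -0.3;0 0 -0.2 0 0 0 -0.3;0 0 -0.3 0 0 0 -0.3;0 0 -0.3 0 0 0 -0.3;0 0 -0.3 0 0 0 -0.3;0 0 -0.3 0 0 0 -0.3"}}

```text
clock: 11.15
eef_pos: [648.4, 209.3, 330.6]
tool_rot: [-3.141, -0.001, -2.789]
force: [-0.2, -0.2, 0.1]
width: 55.5
gripper_force: 0.0
```

```bash
python3 - <<'E'
from h import *
s=read_state();print(s["eef_pos"],s["tool_rot"],s["qpos"].round(2))
seq((cab(-8,0,340),1.924),(cab(-8,0,240),1.924))
E
```

```text
[648.39161737 209.30775215 330.641935  ] [-3.14102206e+00 -1.13920312e-03 -2.78919005e+00] [ 0.06  0.72 -0.82  1.28  0.52  1.35  1.18]
0.16 -0.011 -0.031 -0.001 -0.0 0.999
0.0 -0.0 0.333 0.0 0.0 0.0
```

```bash
python3 - <<'E'
from h import *
seq((cab(-8,-35,340),1.924),(cab(-8,-35,243),1.924))
for t in np.arange(0.0,.96,.08):
    c,s=np.cos(t),np.sin(t); print(round(t,2),round((-7.5*c-223*s+7.5)/300,3),round(-(-7.5*s+223*c-223)/300,3))
E
```

```text
0.16 -0.127 -0.031 -0.001 -0.0 0.999
0.0 -0.0 0.323 0.0 0.0 0.0
0.0 0.0 -0.0
0.08 -0.059 0.004
0.16 -0.118 0.013
0.24 -0.176 0.027
0.32 -0.233 0.046
0.4 -0.287 0.068
0.48 -0.34 0.096
0.56 -0.391 0.127
0.64 -0.439 0.162
0.72 -0.484 0.201
0.8 -0.526 0.243
0.88 -0.564 0.289
```

Call:
{"name": "move_arm", "arguments": {"rows": "0.16 -0.127 -0.031 0 0 0.999 -0.3;0.16 -0.127 -0.031 0 0 0.999 -0.3;0.16 -0.127 -0.031 0 0 0.999 -0.3;0.16 -0.127 -0.031 0 0 0.999 -0.3;0.16 -0.127 -0.031 0 0 0.999 -0.3;0.16 -0.127 -0.031 0 0 0.999 -0.3;0.16 -0.127 -0.031 0 0 0.999 -0.3;0.16 -0.127 -0.031 0 0 0.999 -0.3;0.16 -0.127 -0.031 0 0 0.999 -0.3;0.16 -0.127 -0.031 0 0 0.999 -0.3;0.16 -0.127 -0.031 0 0 0.999 -0.3;0.16 -0.127 -0.031 0 0 0.999 -0.3"}}

```text
clock: 12.15
eef_pos: [616.0, 156.7, 338.7]
tool_rot: [-3.138, -0.0, 1.988]
force: [-0.1, 0.9, 0.5]
width: 55.6
gripper_force: 0.0
```

Call:
{"name": "move_arm", "arguments": {"rows": "0 0 0 0 0 0.045 -0.3;0 0 0 0 0 0.045 -0.3;0 0 0 0 0 0.045 -0.3"}}

```text
clock: 12.4
eef_pos: [616.2, 157.1, 339.3]
tool_rot: [-3.139, 0.0, 1.926]
force: [-0.0, -0.4, -0.4]
width: 55.7
gripper_force: 0.0
```

```bash
python3 - <<'E'
from h import *
s=read_state();print(s["eef_pos"],s["tool_rot"],s["qpos"].round(2))
seq((cab(-8,-35,243),1.924))
E
```

```text
[616.212629   157.0654017  339.32763331] [-3.13905961e+00  1.71650669e-04  1.92550164e+00] [-0.03  0.56 -0.45  1.42  0.25  1.22 -0.15]
-0.001 0.002 0.321 -0.002 0.0 0.001
```

Call:
{"name": "move_arm", "arguments": {"rows": "0 0.002 0.1 0 0 0 -0.3;0 0.002 0.2 0 0 0 -0.3;0 0.002 0.29 0 0 0 -0.3;0 0.002 0.321 0 0 0 -0.3;0 0.002 0.321 0 0 0 -0.3;0 0.002 0.321 0 0 0 1;0 0.002 0.321 0 0 0 1;0 0.002 0.321 0 0 0 1;0 0.002 0.321 0 0 0 1;0 0.002 0.321 0 0 0 1;0 0.002 0.321 0 0 0 1;0 0.002 0.321 0 0 0 1"}}

```text
clock: 13.4
eef_pos: [617.0, 157.6, 246.4]
tool_rot: [3.141, 0.001, 1.923]
force: [-3.1, -0.7, 6.5]
width: 11.6
gripper_force: 58.5
```

Call:
{"name": "move_arm", "arguments": {"rows": "0 -0.03 0.001 0 0 0 1;0 -0.059 0.004 0 0 0 1;0 -0.089 0.008 0 0 0 1;0 -0.118 0.013 0 0 0 1;0 -0.147 0.019 0 0 0 1;0 -0.176 0.027 0 0 0 1;0 -0.205 0.036 0 0 0 1;0 -0.233 0.046 0 0 0 1;0 -0.26 0.057 0 0 0 1;0 -0.287 0.068 0 0 0 1"}}

```text
clock: 14.23
eef_pos: [539.1, 129.4, 227.3]
tool_rot: [3.132, 0.0, 1.923]
force: [0.5, 0.6, 7.2]
width: 11.6
gripper_force: 62.1
```

Call:
{"name": "move_arm", "arguments": {"rows": "0 -0.027 0.014 0 0 0 1;0 -0.053 0.028 0 0 0 1;0 -0.08 0.043 0 0 0 1;0 -0.104 0.059 0 0 0 1;0 -0.128 0.076 0 0 0 1;0 -0.152 0.094 0 0 0 1;0 -0.175 0.113 0 0 0 1;0 -0.197 0.133 0 0 0 1;0 -0.218 0.154 0 0 0 1;0 -0.239 0.175 0 0 0 1;0 -0.258 0.198 0 0 0 1;0 -0.277 0.221 0 0 0 1"}}

```text
clock: 15.23
eef_pos: [458.0, 99.9, 157.2]
tool_rot: [3.141, -0.001, 1.924]
force: [2.7, 4.4, -1.5]
width: 12.0
gripper_force: 65.0
```

Call:
{"name": "move_arm", "arguments": {"rows": "0 -0.01 0.012 0 0 0 1;0 -0.013 0.015 0 0 0 1;0 -0.013 0.015 0 0 0 1;0 -0.013 0.015 0 0 0 1"}}

```text
clock: 15.57
eef_pos: [455.5, 98.9, 153.6]
tool_rot: [3.139, -0.001, 1.924]
force: [0.3, 4.8, 8.0]
width: 11.8
gripper_force: 65.9
```

Call:
{"name": "move_arm", "arguments": {"rows": "0 0 0 0 0 0 0.1;0 0 0 0 0 0 0.1;0 0 0 0 0 0 0.1;0 0 -0.1 0 0 0 0;0 0 -0.2 0 0 0 -1;0 0 -0.33 0 0 0 -1;0 0 -0.46 0 0 0 -1;0 0 -0.6 0 0 0 -1;0 0 -0.65 0 0 0 -1;0 0 -0.65 0 0 0 -1"}}

```text
clock: 16.4
eef_pos: [456.5, 97.7, 351.8]
tool_rot: [3.135, 0.002, 1.922]
force: [0.7, 0.8, -0.1]
width: 85.5
gripper_force: 0.0
```

```bash
python3 - <<'E'
from h import *
s=read_state();print(s["eef_pos"],s["tool_rot"],s["qpos"].round(2))
seq(((465,-270,350),1.57))
d=get_image("scene");cv2.imwrite("pics/s2.png",d["img"][:,:,::-1])
E
```

```text
[456.53693997  97.74388059 351.75015343] [3.13509106e+00 2.18663599e-03 1.92196825e+00] [ 0.14  0.27 -0.52  1.85  0.16  1.06 -0.1 ]
-1.161 -0.395 0.006 0.004 0.001 0.224
```

View pics/s2.png

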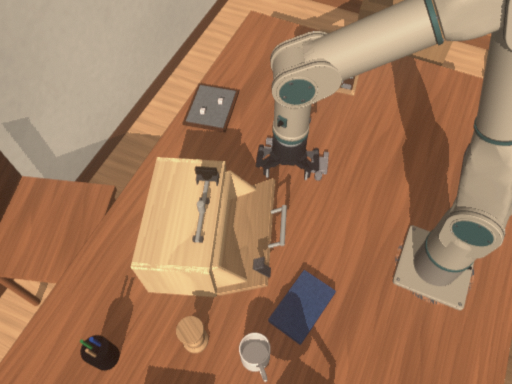

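The front is down and stays there, with the bin open at (245,235) and the bolt back.

Call:
{"name": "move_arm", "arguments": {"rows": "-0.58 -0.197 0 0 0 0.1 -1;-0.58 -0.197 0 0 0 0.1 -1;-0.58 -0.197 0 0 0 0.1 -1;-0.58 -0.197 0 0 0 0.1 -1;-0.58 -0.197 0 0 0 0.1 -1;-0.58 -0.197 0 0 0 0.1 -1"}}

```text
clock: 16.95
eef_pos: [457.5, -91.8, 345.7]
tool_rot: [-3.136, 0.001, 1.757]
force: [0.0, 0.3, -1.1]
width: 85.3
gripper_force: 0.0
```

Call:
{"name": "move_arm", "arguments": {"rows": "-0.58 -0.1 0 0 0 0.12 -1;-0.58 -0.1 0 0 0 0.12 -1;-0.58 -0.1 0 0 0 0.12 -1;-0.58 -0.1 0 0 0 0.12 -1;-0.58 -0.1 0 0 0 0.12 -1;-0.58 -0.1 0 0 0 0.12 -1;-0.58 -0.1 0 0 0 0.12 -1"}}

```text
clock: 17.53
eef_pos: [463.1, -261.2, 346.4]
tool_rot: [-3.138, -0.003, 1.577]
force: [0.3, 0.5, -0.3]
width: 85.0
gripper_force: 0.0
```

```bash
cat >> h.py <<'E'
def pieces(d):
    "grey pieces in a wrist picture: origin, tab direction (deg), size, on z=20"
    hsv=cv2.cvtColor(d["img"],cv2.COLOR_RGB2HSV); m=((hsv[...,1]<50)&(hsv[...,2]>85)).astype("u1")*255; out=[]
    for k in cv2.findContours(m,0,1)[0]:
        if cv2.contourArea(k)<300: continue
        P=np.array([wz(d,q[0],20)[:2] for q in k],"f4")
        (c,sz,a)=cv2.minAreaRect(P); L,W=max(sz),min(sz)
        if not(85<L<135 and 45<W<80): continue
        u=np.radians(a+(0 if sz[0]>sz[1] else 90)); e=np.array([np.cos(u),np.sin(u)]); c=np.array(c); n=np.array([-e[1],e[0]])
        t=(P-c)@e; w=np.abs((P-c)@n)
        if w[t>L/2-8].max()>w[t<-L/2+8].max(): e=-e
        out.append((c-e*4,np.degrees(np.arctan2(e[1],e[0])),L,W,k.mean((0,1))))
    return out
E
python3 - <<'E'
from h import *
d=wrist();s=d["s"];print(s["eef_pos"],s["tool_rot"],s["qpos"].round(2))
cv2.imwrite("pics/w3.png",cv2.resize(d["img"],None,fx=1.5,fy=1.5)[:,:,::-1])
for p in pieces(d): print([np.round(x,1) for x in p])
E
```

```text
[ 463.08947845 -261.24660221  346.42278499] [-3.13842937e+00 -2.75549979e-03  1.57735057e+00] [ 0.67  0.37 -0.29  1.7   0.11  1.1   0.35]
[array([ 546.9, -575.8]), np.float64(-171.4), np.float64(99.0), np.float64(56.0), array([294.9, 313.1])]
[array([ 591.2, -346.5]), np.float64(-8.0), np.float64(109.9), np.float64(57.6), array([330.4, 204.4])]
[array([ 594.3, -209.3]), np.float64(-167.1), np.float64(109.0), np.float64(55.2), array([341.6, 121.3])]
[array([ 443.5, -198.2]), np.float64(106.6), np.float64(107.6), np.float64(54.2), array([244.6, 113.5])]
```

View pics/w3.png

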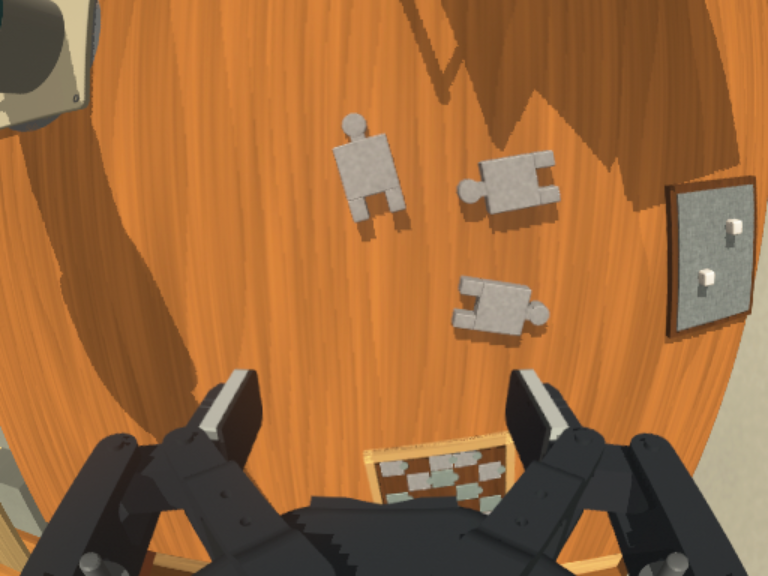

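The wrist picture shows three pieces at (368,165), (512,183) and (500,305). Each measures 110 x 56, as it should. The 4th hit is the framed puzzle, so I ignore it.

Call:
{"name": "move_arm", "arguments": {"rows": "0 0 0 0 0 0 -1;0 0 0 0 0 0 -1;0 0 0 0 0 0 -1"}}

```text
clock: 17.83
eef_pos: [464.1, -260.9, 348.3]
tool_rot: [3.142, -0.0, 1.58]
force: [-0.2, -0.6, 0.6]
width: 85.5
gripper_force: 0.0
```

```bash
python3 - <<'E'
from h import *
d=wrist();s=d["s"];print(s["eef_pos"],s["tool_rot"])
for p in pieces(d):
    print([np.round(x,1) for x in p])
    for k in(0,180,-180): 
        print(p[1]+k,end=": "); seq((np.r_[p[0],180],np.radians(p[1]+k)))
E
```

```text
[ 464.075726   -260.90661233  348.3156045 ] [ 3.14156681e+00 -2.46827571e-04  1.58004033e+00]
[array([ 546.7, -576.1]), np.float64(-170.7), np.float64(98.6), np.float64(55.9), array([293.4, 312.2])]
-170.73327922821045: -1.052 0.266 0.561 0.0 0.0 -1.097
9.26672077178955: -1.052 0.266 0.561 0.0 -0.0 0.903
-350.73327922821045: -1.052 0.266 0.561 0.0 -0.0 0.903
[array([ 591.2, -346.8]), np.float64(-8.2), np.float64(110.4), np.float64(58.1), array([328.3, 203.7])]
-8.162811279296875: -0.289 0.421 0.561 0.0 -0.0 1.096
171.83718872070312: -0.289 0.421 0.561 0.0 0.0 -0.904
-188.16281127929688: -0.289 0.421 0.561 0.0 0.0 -0.904
[array([ 594.3, -209.2]), np.float64(-166.9), np.float64(108.5), np.float64(55.4), array([340.2, 121. ])]
-166.94708728790286: 0.17 0.435 0.561 0.0 0.0 -1.139
13.05291271209714: 0.17 0.435 0.561 0.0 -0.0 0.861
-346.94708728790283: 0.17 0.435 0.561 0.0 -0.0 0.861
[array([ 443.7, -198.3]), np.float64(106.6), np.float64(107.3), np.float64(54.3), array([243.4, 113.1])]
106.6083335876465: 0.211 -0.066 0.561 0.0 0.0 -0.179
286.6083335876465: 0.211 -0.066 0.561 0.0 -0.0 1.821
-73.3916664123535: 0.211 -0.066 0.561 0.0 -0.0 1.821
```

Call:
{"name": "move_arm", "arguments": {"rows": "0.17 0.435 0.3 0 0 0.861 -1;0.17 0.435 0.4 0 0 0.861 -1;0.17 0.435 0.5 0 0 0.861 -1;0.17 0.435 0.5 0 0 0.861 -1;0.17 0.435 0.5 0 0 0.861 -1;0.17 0.435 0.5 0 0 0.861 -1;0.17 0.435 0.5 0 0 0.861 -1;0.17 0.435 0.5 0 0 0.861 -1;0.17 0.435 0.5 0 0 0.861 -1;0.17 0.435 0.5 0 0 0.861 -1;0.17 0.435 0.5 0 0 0.861 -1;0.17 0.435 0.5 0 0 0.861 -1"}}

```text
clock: 18.88
eef_pos: [594.2, -209.7, 198.3]
tool_rot: [3.141, 0.0, 0.224]
force: [-0.7, -0.1, -0.9]
width: 85.5
gripper_force: 0.0
```

Call:
{"name": "move_arm", "arguments": {"rows": "0 0 0 0 0 0 -1;0 0 0 0 0 0 -1;0 0 0 0 0 0 -1"}}

```text
clock: 19.13
eef_pos: [594.0, -210.3, 198.3]
tool_rot: [-3.141, -0.0, 0.227]
force: [-0.4, -0.6, 0.7]
width: 85.5
gripper_force: 0.0
```

```bash
cat > look.py <<'E'
from h import *
import sys
d=wrist();s=d["s"];print(s["clock"],s["eef_pos"].round(1),s["tool_rot"].round(3),s["qpos"].round(2))
for p in pieces(d):
    print([np.round(x,1) for x in p])
    a=min((np.degrees(s["tool_rot"][2])+((p[1]+k-np.degrees(s["tool_rot"][2])+180)%360-180) for k in(0,180)),key=lambda a:abs(a-np.degrees(s["tool_rot"][2])))
    seq((np.r_[p[0],float(sys.argv[1])],np.radians(a)))
E
python3 look.py 20
```

```text
19.1333 [ 594.  -210.3  198.3] [-3.141 -0.     0.227] [ 0.24  0.65  0.09  1.63 -0.07  0.87 -0.99]
[array([ 449.1, -197. ]), np.float64(106.1), np.float64(107.2), np.float64(64.6), array([223.5, 281.4])]
-0.461 -0.152 0.594 -0.0 -0.0 0.965
[array([ 546.8, -573.1]), np.float64(8.7), np.float64(99.5), np.float64(54.8), array([480.3, 258.2])]
-0.425 1.143 0.594 -0.0 -0.0 0.047
[array([ 594.1, -345.2]), np.float64(-8.1), np.float64(107.8), np.float64(61.5), array([368.6, 200.7])]
-0.1 0.438 0.594 -0.0 -0.0 0.234
[array([ 596.7, -209.3]), np.float64(-166.0), np.float64(109.1), np.float64(54.5), array([255.6, 167.8])]
0.01 -0.001 0.594 -0.0 -0.0 -0.011
```

Call:
{"name": "move_arm", "arguments": {"rows": "0.01 0 0.13 0 0 -0.01 -1;0.01 0 0.26 0 0 -0.01 -1;0.01 0 0.38 0 0 -0.01 -1;0.01 0 0.48 0 0 -0.01 -1;0.01 0 0.56 0 0 -0.01 -1;0.01 0 0.6 0 0 -0.01 -1;0.01 0 0.615 0 0 -0.01 -1;0.01 0 0.615 0 0 -0.01 -1;0.01 0 0.615 0 0 -0.01 1;0.01 0 0.615 0 0 -0.01 1;0.01 0 0.615 0 0 -0.01 1;0.01 0 0.615 0 0 -0.01 1"}}

```text
clock: 20.18
eef_pos: [598.4, -210.3, 15.9]
tool_rot: [3.14, -0.003, 0.241]
force: [-1.4, -0.4, 6.7]
width: 54.8
gripper_force: 64.5
```

Call:
{"name": "move_arm", "arguments": {"rows": "0 0 0 0 0 0 1;0 0 0 0 0 0 1;0 0 0 0 0 0 1;0 0 -0.05 0 0 0 1;0 0 -0.15 0 0 0 1;0 0 -0.28 0 0 0 1;0 0 -0.42 0 0 0 1;0 0 -0.56 0 0 0 1;0 0 -0.7 0 0 0 1;0 0 -0.8 0 0 0 1;0 0 -0.8 0 0 0 1;0 0 -0.8 0 0 0 1"}}

```text
clock: 21.18
eef_pos: [597.8, -210.1, 257.3]
tool_rot: [3.139, -0.005, 0.241]
force: [0.1, -0.5, -0.8]
width: 54.4
gripper_force: 63.7
```

```bash
python3 - <<'E'
from h import *
s=read_state();print(s["eef_pos"].round(1),s["tool_rot"].round(3))
seq((cab(-150,-130,280),1.1),(cab(-84,-70,280),1.924),(cab(-84,-70,145),1.924))
E
```

```text
[ 597.8 -210.1  257.3] [ 3.139 -0.005  0.241]
-0.082 -0.805 -0.078 0.003 -0.002 -0.547
0.297 0.003 0.0 0.0 0.0 -0.525
0.0 -0.0 0.45 0.0 0.0 0.0
```

Call:
{"name": "move_arm", "arguments": {"rows": "-0.082 -0.805 -0.078 0 0 -0.547 1;-0.082 -0.805 -0.078 0 0 -0.547 1;-0.082 -0.805 -0.078 0 0 -0.547 1;-0.082 -0.805 -0.078 0 0 -0.547 1;-0.082 -0.805 -0.078 0 0 -0.547 1;-0.082 -0.805 -0.078 0 0 -0.547 1;-0.082 -0.805 -0.078 0 0 -0.547 1;-0.082 -0.805 -0.078 0 0 -0.547 1;-0.082 -0.805 -0.078 0 0 -0.547 1"}}

```text
clock: 21.93
eef_pos: [514.5, 18.3, 276.3]
tool_rot: [-3.14, 0.002, 1.097]
force: [-0.2, -0.4, -1.7]
width: 54.6
gripper_force: 63.8
```

Call:
{"name": "move_arm", "arguments": {"rows": "0.297 0.003 0 0 0 -0.525 1;0.297 0.003 0 0 0 -0.525 1;0.297 0.003 0 0 0 -0.525 1;0.297 0.003 0 0 0 -0.525 1;0.297 0.003 0 0 0 -0.525 1;0.297 0.003 0 0 0 -0.525 1;0.297 0.003 0 0 0 -0.525 1;0.297 0.003 0 0 0 -0.525 1;0.297 0.003 0 0 0 -0.525 1;0.297 0.003 0 0 0 -0.525 1"}}

```text
clock: 22.77
eef_pos: [556.6, 96.7, 276.6]
tool_rot: [-3.14, 0.0, 1.92]
force: [0.6, 0.1, -1.7]
width: 54.5
gripper_force: 63.9
```

```bash
python3 - <<'E'
from h import *
s=read_state();print(s["eef_pos"].round(1),s["tool_rot"].round(3),s["width"])
seq((cab(-84,-70,142),1.924))
E
```

```text
[556.6  96.7 276.6] [-3.14  0.    1.92] 54.5324167370224
0.003 0.004 0.449 -0.001 0.0 -0.003
```

Call:
{"name": "move_arm", "arguments": {"rows": "0.003 0.004 0.1 0 0 0 1;0.003 0.004 0.2 0 0 0 1;0.003 0.004 0.3 0 0 0 1;0.003 0.004 0.38 0 0 0 1;0.003 0.004 0.43 0 0 0 1;0.003 0.004 0.45 0 0 0 1;0.003 0.004 0.45 0 0 0 1;0.003 0.004 0.45 0 0 0 -0.5;0.003 0.004 0.45 0 0 0 -0.5;0.003 0.004 0.45 0 0 0 -0.5;0.003 0.004 0.45 0 0 0 -0.5"}}

```text
clock: 23.68
eef_pos: [558.2, 99.3, 143.4]
tool_rot: [3.139, 0.0, 1.924]
force: [0.3, 0.4, -0.6]
width: 64.4
gripper_force: 0.0
```

Call:
{"name": "move_arm", "arguments": {"rows": "0 0 -0.1 0 0 0 -0.5;0 0 -0.23 0 0 0 -0.5;0 0 -0.36 0 0 0 -0.5;0 0 -0.5 0 0 0 -1;0 0 -0.6 0 0 0 -1;0 0 -0.6 0 0 0 -1;0 0 -0.6 0 0 0 -1;0 0 -0.6 0 0 0 -1"}}

```text
clock: 24.35
eef_pos: [556.9, 98.8, 321.9]
tool_rot: [-3.141, 0.0, 1.925]
force: [-0.2, 0.4, -0.7]
width: 85.6
gripper_force: 0.0
```

```bash
python3 - <<'E'
from h import *
d=wrist();s=d["s"];print(s["eef_pos"].round(1),s["tool_rot"].round(3),s["width"])
cv2.imwrite("pics/w4.png",cv2.resize(d["img"],None,fx=1.5,fy=1.5)[:,:,::-1])
seq(((460,-110,330),np.radians(106.5)),((445.5,-198,200),np.radians(106.5)))
E
```

```text
[556.9  98.8 321.9] [-3.141  0.     1.925] 85.59630745150798
-0.541 -0.543 -0.029 -0.001 0.0 0.042
-0.268 -0.13 0.433 0.0 0.0 0.0
```

View pics/w4.png

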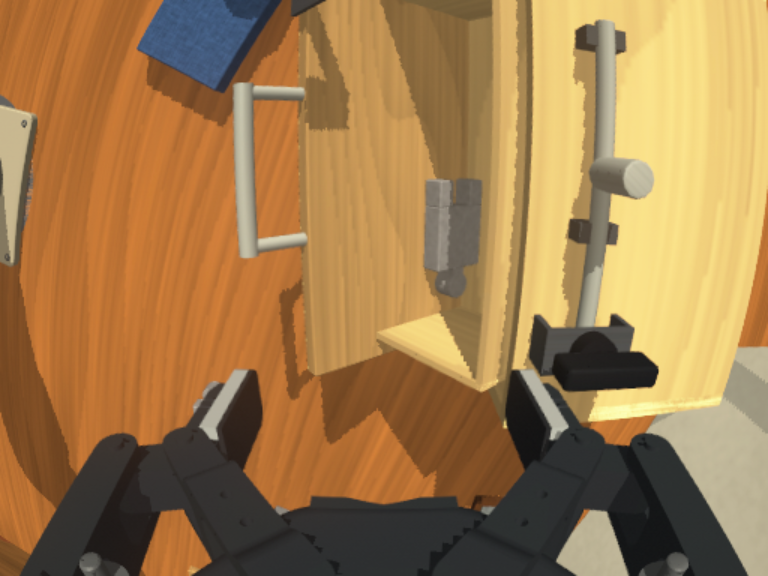

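The first piece lies in the bottom of the bin at (453,235). I go on to the nearest one.

Call:
{"name": "move_arm", "arguments": {"rows": "-0.541 -0.543 -0.029 0 0 0.042 -1;-0.541 -0.543 -0.029 0 0 0.042 -1;-0.541 -0.543 -0.029 0 0 0.042 -1;-0.541 -0.543 -0.029 0 0 0.042 -1;-0.541 -0.543 -0.029 0 0 0.042 -1;-0.541 -0.543 -0.029 0 0 0.042 -1;-0.541 -0.543 -0.029 0 0 0.042 -1"}}

```text
clock: 24.98
eef_pos: [457.3, -115.4, 329.3]
tool_rot: [-3.136, 0.001, 1.85]
force: [0.4, 0.4, 0.5]
width: 85.7
gripper_force: 0.0
```

Call:
{"name": "move_arm", "arguments": {"rows": "-0.268 -0.13 0.433 0 0 0 -1;-0.268 -0.13 0.433 0 0 0 -1;-0.268 -0.13 0.433 0 0 0 -1;-0.268 -0.13 0.433 0 0 0 -1;-0.268 -0.13 0.433 0 0 0 -1;-0.268 -0.13 0.433 0 0 0 -1;-0.268 -0.13 0.433 0 0 0 -1;-0.268 -0.13 0.433 0 0 0 -1"}}

```text
clock: 25.65
eef_pos: [447.6, -196.3, 201.9]
tool_rot: [3.139, 0.0, 1.861]
force: [0.1, 0.1, 0.7]
width: 85.4
gripper_force: 0.0
```

```bash
python3 look.py 14
```

```text
25.65 [ 447.6 -196.3  201.9] [3.139 0.    1.861] [ 0.55  0.47 -0.28  2.    0.2   0.69  0.44]
[array([ 579.3, -341.8]), np.float64(-8.3), np.float64(94.8), np.float64(63.7), array([315. , 303.3])]
-0.589 0.28 0.628 0.001 0.001 -0.723
[array([ 443.1, -197.8]), np.float64(106.3), np.float64(108.1), np.float64(54.6), array([251.5, 175.8])]
0.001 -0.017 0.627 0.002 0.001 0.004
```

Call:
{"name": "move_arm", "arguments": {"rows": "0.001 -0.016 0.13 0 0 0 -1;0.001 -0.016 0.26 0 0 0 -1;0.001 -0.016 0.38 0 0 0 -1;0.001 -0.016 0.48 0 0 0 -1;0.001 -0.016 0.56 0 0 0 -1;0.001 -0.016 0.6 0 0 0 -1;0.001 -0.016 0.622 0 0 0 -1;0.001 -0.016 0.622 0 0 0 -1;0.001 -0.016 0.622 0 0 0 1;0.001 -0.016 0.622 0 0 0 1;0.001 -0.016 0.622 0 0 0 1;0.001 -0.016 0.622 0 0 0 1"}}

```text
clock: 26.7
eef_pos: [442.8, -198.9, 15.9]
tool_rot: [3.139, 0.002, 1.859]
force: [-0.4, 0.9, 6.6]
width: 54.7
gripper_force: 63.6
```

Call:
{"name": "move_arm", "arguments": {"rows": "0 0 0 0 0 0 1;0 0 0 0 0 0 1;0 0 0 0 0 0 1;0 0 -0.05 0 0 0 1;0 0 -0.15 0 0 0 1;0 0 -0.28 0 0 0 1;0 0 -0.42 0 0 0 1;0 0 -0.56 0 0 0 1;0 0 -0.7 0 0 0 1;0 0 -0.85 0 0 0 1;0 0 -0.85 0 0 0 1;0 0 -0.85 0 0 0 1"}}

```text
clock: 27.7
eef_pos: [443.2, -199.4, 272.8]
tool_rot: [3.136, 0.005, 1.858]
force: [-1.0, 0.2, -1.1]
width: 54.6
gripper_force: 63.7
```

```bash
python3 - <<'E'
from h import *
s=read_state();print(s["eef_pos"].round(1),s["tool_rot"].round(3))
seq((cab(-170,-60,285),1.924),(cab(-84,52,285),1.924),(cab(-84,52,142),1.924))
E
```

```text
[ 443.2 -199.4  272.8] [3.136 0.005 1.858]
0.856 0.358 -0.043 0.004 0.004 -0.042
0.373 0.287 0.0 0.0 0.0 0.0
0.0 -0.0 0.477 0.0 0.0 0.0
```

Call:
{"name": "move_arm", "arguments": {"rows": "0.856 0.358 -0.043 0 0 -0.042 1;0.856 0.358 -0.043 0 0 -0.042 1;0.856 0.358 -0.043 0 0 -0.042 1;0.856 0.358 -0.043 0 0 -0.042 1;0.856 0.358 -0.043 0 0 -0.042 1;0.856 0.358 -0.043 0 0 -0.042 1;0.856 0.358 -0.043 0 0 -0.042 1;0.856 0.358 -0.043 0 0 -0.042 1;0.856 0.358 -0.043 0 0 -0.042 1"}}

```text
clock: 28.45
eef_pos: [470.4, 79.7, 280.8]
tool_rot: [-3.139, -0.001, 1.93]
force: [-0.8, -0.5, 0.1]
width: 54.6
gripper_force: 63.6
```

Call:
{"name": "move_arm", "arguments": {"rows": "0.35 0.287 0 0 0 0 1;0.35 0.287 0 0 0 0 1;0.35 0.287 0 0 0 0 1;0.35 0.287 0 0 0 0 1;0.35 0.287 0 0 0 0 1;0.35 0.287 0 0 0 0 1;0.35 0.287 0 0 0 0 1"}}

```text
clock: 29.03
eef_pos: [515.5, 203.3, 281.1]
tool_rot: [-3.139, 0.002, 1.922]
force: [0.7, -0.6, -0.5]
width: 55.1
gripper_force: 63.7
```

```bash
python3 - <<'E'
from h import *
s=read_state();print(s["eef_pos"].round(1),s["tool_rot"].round(3),s["width"])
seq((cab(-84,45,142),1.924))
E
```

```text
[515.5 203.3 281.1] [-3.139e+00  2.000e-03  1.922e+00] 55.06075537968793
0.006 0.011 0.464 -0.002 0.001 -0.001
```

Call:
{"name": "move_arm", "arguments": {"rows": "0.003 0.006 0.1 0 0 0 1;0.003 0.006 0.2 0 0 0 1;0.003 0.006 0.3 0 0 0 1;0.003 0.006 0.38 0 0 0 1;0.003 0.006 0.44 0 0 0 1;0.003 0.006 0.463 0 0 0 1;0.003 0.006 0.463 0 0 0 1;0.003 0.006 0.463 0 0 0 -0.5;0.003 0.006 0.463 0 0 0 -0.5;0.003 0.006 0.463 0 0 0 -0.5;0.003 0.006 0.463 0 0 0 -0.5"}}

```text
clock: 29.95
eef_pos: [518.1, 207.9, 144.6]
tool_rot: [3.139, -0.0, 1.925]
force: [-0.1, 0.9, -0.2]
width: 63.9
gripper_force: 0.0
```

Call:
{"name": "move_arm", "arguments": {"rows": "0 0 -0.1 0 0 0 -0.5;0 0 -0.23 0 0 0 -0.5;0 0 -0.36 0 0 0 -0.5;0 0 -0.5 0 0 0 -1;0 0 -0.6 0 0 0 -1;0 0 -0.6 0 0 0 -1;0 0 -0.6 0 0 0 -1"}}

```text
clock: 30.53
eef_pos: [518.2, 208.3, 325.9]
tool_rot: [3.136, 0.0, 1.925]
force: [0.3, -0.0, -0.2]
width: 85.0
gripper_force: 0.0
```

```bash
python3 - <<'E'
from h import *
d=wrist();s=d["s"];print(s["eef_pos"].round(1),s["tool_rot"].round(3),s["width"])
cv2.imwrite("pics/w5.png",d["img"][:,:,::-1])
a=np.radians(-8.2)
seq(((500,-20,330),1.2),((560,-260,330),.5),((592,-346,200),a))
E
```

```text
[518.2 208.3 325.9] [3.136 0.    1.925] 85.04283040949059
-0.692 -0.317 -0.02 0.001 -0.0 0.461
-0.673 0.476 0.0 0.0 -0.0 0.446
-0.044 0.303 0.433 0.0 -0.0 0.409
```

View pics/w5.png

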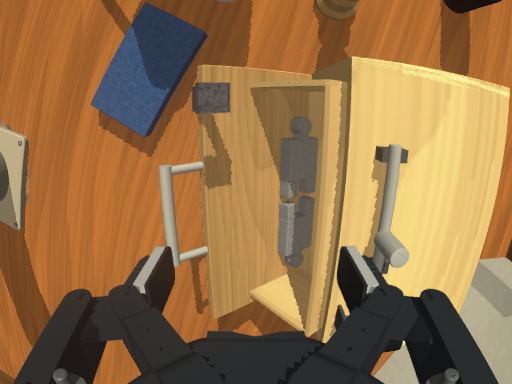

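Both pieces lie end to end in the bin, at (300,155) and (293,225). One piece is left.

Call:
{"name": "move_arm", "arguments": {"rows": "-0.692 -0.317 -0.02 0 0 0.461 -1;-0.692 -0.317 -0.02 0 0 0.461 -1;-0.692 -0.317 -0.02 0 0 0.461 -1;-0.692 -0.317 -0.02 0 0 0.461 -1;-0.692 -0.317 -0.02 0 0 0.461 -1;-0.692 -0.317 -0.02 0 0 0.461 -1;-0.692 -0.317 -0.02 0 0 0.461 -1;-0.692 -0.317 -0.02 0 0 0.461 -1"}}

```text
clock: 31.25
eef_pos: [499.1, -21.3, 327.9]
tool_rot: [-3.139, 0.001, 1.198]
force: [0.2, 0.9, -0.2]
width: 85.2
gripper_force: 0.0
```

Call:
{"name": "move_arm", "arguments": {"rows": "-0.673 0.476 0 0 0 0.446 -1;-0.673 0.476 0 0 0 0.446 -1;-0.673 0.476 0 0 0 0.446 -1;-0.673 0.476 0 0 0 0.446 -1;-0.673 0.476 0 0 0 0.446 -1;-0.673 0.476 0 0 0 0.446 -1;-0.673 0.476 0 0 0 0.446 -1;-0.673 0.476 0 0 0 0.446 -1"}}

```text
clock: 31.92
eef_pos: [560.3, -260.4, 327.3]
tool_rot: [-3.139, 0.002, 0.5]
force: [0.2, 1.8, 0.3]
width: 85.3
gripper_force: 0.0
```

Call:
{"name": "move_arm", "arguments": {"rows": "-0.044 0.303 0.433 0 0 0.409 -1;-0.044 0.303 0.433 0 0 0.409 -1;-0.044 0.303 0.433 0 0 0.409 -1;-0.044 0.303 0.433 0 0 0.409 -1;-0.044 0.303 0.433 0 0 0.409 -1;-0.044 0.303 0.433 0 0 0.409 -1;-0.044 0.303 0.433 0 0 0.409 -1;-0.044 0.303 0.433 0 0 0.409 -1;-0.044 0.303 0.433 0 0 0.409 -1"}}

```text
clock: 32.67
eef_pos: [593.5, -344.3, 200.9]
tool_rot: [-3.141, -0.002, -0.138]
force: [0.2, 1.2, -0.5]
width: 85.5
gripper_force: 0.0
```

```bash
python3 look.py 14
```

```text
32.6667 [ 593.5 -344.3  200.9] [-3.141e+00 -2.000e-03 -1.380e-01] [ 0.43  0.73  0.11  1.45 -0.09  0.96 -1.15]
[array([ 593.9, -349.5]), np.float64(-8.1), np.float64(108.5), np.float64(54.6), array([260.2, 174.3])]
0.003 0.015 0.623 -0.0 -0.002 0.001
```

Call:
{"name": "move_arm", "arguments": {"rows": "0.004 0.012 0.13 0 0 0 -1;0.004 0.012 0.26 0 0 0 -1;0.004 0.012 0.38 0 0 0 -1;0.004 0.012 0.48 0 0 0 -1;0.004 0.012 0.56 0 0 0 -1;0.004 0.012 0.6 0 0 0 -1;0.004 0.012 0.618 0 0 0 -1;0.004 0.012 0.618 0 0 0 -1;0.004 0.012 0.618 0 0 0 1;0.004 0.012 0.618 0 0 0 1;0.004 0.012 0.618 0 0 0 1;0.004 0.012 0.618 0 0 0 1"}}

```text
clock: 33.72
eef_pos: [594.5, -350.6, 16.6]
tool_rot: [3.14, -0.004, -0.142]
force: [-0.6, -0.0, 6.5]
width: 54.5
gripper_force: 65.3
```

Call:
{"name": "move_arm", "arguments": {"rows": "0 0 0 0 0 0 1;0 0 0 0 0 0 1;0 0 0 0 0 0 1;0 0 -0.05 0 0 0 1;0 0 -0.15 0 0 0 1;0 0 -0.28 0 0 0 1;0 0 -0.42 0 0 0 1;0 0 -0.56 0 0 0 1;0 0 -0.7 0 0 0 1;0 0 -0.85 0 0 0 1;0 0 -0.85 0 0 0 1;0 0 -0.85 0 0 0 1"}}

```text
clock: 34.72
eef_pos: [594.5, -350.8, 274.5]
tool_rot: [3.138, -0.008, -0.142]
force: [-0.8, -0.1, -1.8]
width: 54.7
gripper_force: 64.4
```

```bash
python3 - <<'E'
from h import *
s=read_state();print(s["eef_pos"].round(1),s["tool_rot"].round(3),s["qpos"].round(2))
seq(((560,-200,285),.5),((500,0,285),1.2),(cab(-84,-18,285),1.924),(cab(-84,-18,150),1.924))
E
```

```text
[ 594.5 -350.8  274.5] [ 3.138 -0.008 -0.142] [ 0.43  0.66  0.12  1.37 -0.08  1.11 -1.15]
-0.185 -0.481 -0.038 0.004 -0.004 -0.409
0.144 -0.681 -0.0 -0.0 0.0 -0.446
0.503 -0.055 -0.0 -0.0 0.0 -0.461
0.0 -0.0 0.45 0.0 0.0 0.0
```

Call:
{"name": "move_arm", "arguments": {"rows": "-0.185 -0.481 -0.038 0 0 -0.409 1;-0.185 -0.481 -0.038 0 0 -0.409 1;-0.185 -0.481 -0.038 0 0 -0.409 1;-0.185 -0.481 -0.038 0 0 -0.409 1;-0.185 -0.481 -0.038 0 0 -0.409 1;-0.185 -0.481 -0.038 0 0 -0.409 1;-0.185 -0.481 -0.038 0 0 -0.409 1"}}

```text
clock: 35.3
eef_pos: [557.6, -199.4, 279.6]
tool_rot: [-3.141, 0.002, 0.498]
force: [0.4, -0.8, -1.1]
width: 54.6
gripper_force: 64.3
```

Call:
{"name": "move_arm", "arguments": {"rows": "0.144 -0.681 0 0 0 -0.446 1;0.144 -0.681 0 0 0 -0.446 1;0.144 -0.681 0 0 0 -0.446 1;0.144 -0.681 0 0 0 -0.446 1;0.144 -0.681 0 0 0 -0.446 1;0.144 -0.681 0 0 0 -0.446 1;0.144 -0.681 0 0 0 -0.446 1;0.144 -0.681 0 0 0 -0.446 1"}}

```text
clock: 35.97
eef_pos: [498.6, -0.7, 279.9]
tool_rot: [-3.141, 0.001, 1.194]
force: [-0.6, -0.8, 0.1]
width: 54.2
gripper_force: 64.3
```

Call:
{"name": "move_arm", "arguments": {"rows": "0.503 -0.055 0 0 0 -0.461 1;0.503 -0.055 0 0 0 -0.461 1;0.503 -0.055 0 0 0 -0.461 1;0.503 -0.055 0 0 0 -0.461 1;0.503 -0.055 0 0 0 -0.461 1;0.503 -0.055 0 0 0 -0.461 1;0.503 -0.055 0 0 0 -0.461 1;0.503 -0.055 0 0 0 -0.461 1;0.503 -0.055 0 0 0 -0.461 1;0.503 -0.055 0 0 0 -0.461 1"}}

```text
clock: 36.8
eef_pos: [538.0, 146.4, 280.3]
tool_rot: [-3.141, 0.001, 1.92]
force: [-1.2, -0.6, -0.9]
width: 54.7
gripper_force: 64.3
```

```bash
python3 - <<'E'
from h import *
s=read_state();print(s["eef_pos"].round(1),s["tool_rot"].round(3),s["width"])
seq((cab(-84,-18,150),1.924))
E
```

```text
[538.  146.4 280.3] [-3.141e+00  1.000e-03  1.920e+00] 54.7116365721306
-0.001 0.005 0.434 -0.0 0.0 -0.003
```

Call:
{"name": "move_arm", "arguments": {"rows": "0 0.005 0.1 0 0 0 1;0 0.005 0.2 0 0 0 1;0 0.005 0.3 0 0 0 1;0 0.005 0.38 0 0 0 1;0 0.005 0.42 0 0 0 1;0 0.005 0.434 0 0 0 1;0 0.005 0.434 0 0 0 1;0 0.005 0.434 0 0 0 -0.5;0 0.005 0.434 0 0 0 -0.5;0 0.005 0.434 0 0 0 -0.5;0 0.005 0.434 0 0 0 -0.5"}}

```text
clock: 37.72
eef_pos: [539.7, 148.4, 151.3]
tool_rot: [3.139, 0.0, 1.924]
force: [0.1, 0.5, 0.1]
width: 63.8
gripper_force: 0.0
```

Call:
{"name": "move_arm", "arguments": {"rows": "0 0 -0.1 0 0 0 -0.5;0 0 -0.23 0 0 0 -0.5;0 0 -0.36 0 0 0 -0.5;0 0 -0.5 0 0 0 -1;0 0 -0.6 0 0 0 -1;0 0 -0.6 0 0 0 -1;0 0 -0.6 0 0 0 -1"}}

```text
clock: 38.3
eef_pos: [539.9, 148.6, 332.7]
tool_rot: [3.136, 0.001, 1.925]
force: [-0.2, -0.2, -1.6]
width: 85.2
gripper_force: 0.0
```

```bash
python3 - <<'E'
from h import *
d=wrist();s=d["s"];print(s["eef_pos"].round(1),s["tool_rot"].round(3),s["width"])
e=get_image("scene")["img"]
cv2.imwrite("pics/w6.png",np.vstack([d["img"][:300],np.zeros((10,512,3),"u1"),e[:290]])[:,:,::-1])
B=cab(0,-35,0)-cab(0,0,0)
seq((cab(-179,-35,330),1.924),(cab(-179,-35,153),1.924))
E
```

```text
[539.9 148.6 332.7] [3.136e+00 1.000e-03 1.925e+00] 85.16812185857601
-0.061 -0.315 -0.001 -0.001 0.0 0.0
0.0 -0.0 0.59 0.0 0.0 0.0
```

View pics/w6.png

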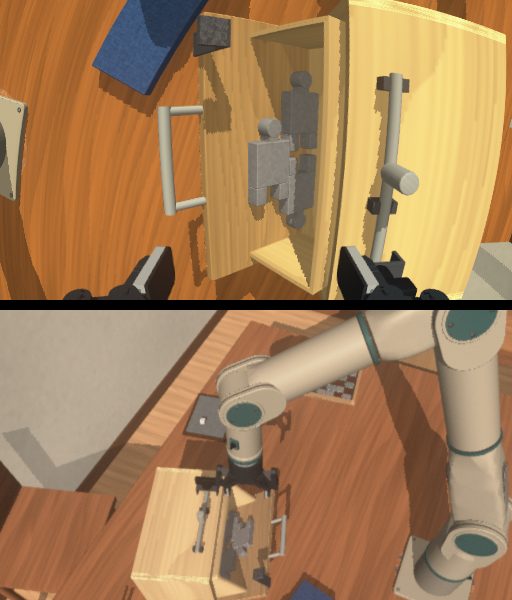

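All three pieces lie in the bin, with the third leaning on the panel at (268,165). The table is clear. Now I grip the bar again and shut the front.

Call:
{"name": "move_arm", "arguments": {"rows": "-0.061 -0.13 0 0 0 0 0;-0.061 -0.26 0 0 0 0 0;-0.061 -0.315 0 0 0 0 0;-0.061 -0.315 0 0 0 0 0;-0.061 -0.315 0.13 0 0 0 0;-0.061 -0.315 0.26 0 0 0 0;-0.061 -0.315 0.39 0 0 0 0;-0.061 -0.315 0.49 0 0 0 0;-0.061 -0.315 0.56 0 0 0 0;-0.061 -0.315 0.59 0 0 0 0;-0.061 -0.315 0.59 0 0 0 0;-0.061 -0.315 0.59 0 0 0 0"}}

```text
clock: 39.4
eef_pos: [456.9, 98.7, 153.0]
tool_rot: [-3.141, -0.0, 1.925]
force: [-0.7, 0.5, 0.5]
width: 42.9
gripper_force: 0.0
```

Call:
{"name": "move_arm", "arguments": {"rows": "0 0 0 0 0 0 1;0 0 0 0 0 0 1;0 0 0 0 0 0 1;0 0 0 0 0 0 1;0 0 0 0 0 0 1"}}

```text
clock: 39.82
eef_pos: [455.9, 97.8, 154.5]
tool_rot: [-3.141, 0.001, 1.924]
force: [-4.1, -0.6, 6.7]
width: 11.9
gripper_force: 58.5
```

Call:
{"name": "move_arm", "arguments": {"rows": "0 0.009 -0.012 0 0 0 1;0 0.028 -0.035 0 0 0 1;0 0.047 -0.058 0 0 0 1;0 0.068 -0.079 0 0 0 1;0 0.089 -0.1 0 0 0 1;0 0.111 -0.12 0 0 0 1;0 0.134 -0.139 0 0 0 1;0 0.158 -0.157 0 0 0 1;0 0.182 -0.174 0 0 0 1;0 0.207 -0.19 0 0 0 1;0 0.233 -0.205 0 0 0 1;0 0.286 -0.233 0 0 0 1"}}

```text
clock: 40.82
eef_pos: [530.3, 124.8, 223.7]
tool_rot: [-3.126, 0.002, 1.924]
force: [-12.4, -6.1, 13.3]
width: 11.6
gripper_force: 59.3
```

Call:
{"name": "move_arm", "arguments": {"rows": "0 0.027 -0.012 0 0 0 1;0 0.054 -0.022 0 0 0 1;0 0.082 -0.032 0 0 0 1;0 0.111 -0.041 0 0 0 1;0 0.14 -0.049 0 0 0 1;0 0.169 -0.055 0 0 0 1;0 0.198 -0.06 0 0 0 1;0 0.228 -0.064 0 0 0 1;0 0.257 -0.067 0 0 0 1;0 0.28 -0.068 0 0 0 1;0 0.287 -0.068 0 0 0 1;0 0.29 -0.068 0 0 0 1"}}

```text
clock: 41.82
eef_pos: [617.5, 156.4, 245.4]
tool_rot: [-3.137, 0.002, 1.924]
force: [-9.4, -5.8, 13.3]
width: 11.6
gripper_force: 65.2
```

Call:
{"name": "move_arm", "arguments": {"rows": "0 0.004 0 0 0 0 1;0 0.004 0 0 0 0 1;0 0.004 0 0 0 0 1"}}

```text
clock: 42.07
eef_pos: [617.5, 156.4, 245.4]
tool_rot: [-3.136, 0.002, 1.924]
force: [-10.7, -5.9, 13.4]
width: 11.6
gripper_force: 65.2
```

Call:
{"name": "move_arm", "arguments": {"rows": "0 0 0 0 0 0 -0.3;0 0 0 0 0 0 -0.3;0 0 0 0 0 0 -0.3;0 0 -0.1 0 0 0 -0.3;0 0 -0.2 0 0 0 -0.3;0 0 -0.3 0 0 0 -0.3;0 0 -0.3 0 0 0 -0.3;0 0 -0.3 0 0 0 -0.3;0 0 -0.3 0 0 0 -0.3"}}

```text
clock: 42.82
eef_pos: [619.9, 158.6, 333.1]
tool_rot: [-3.142, -0.0, 1.925]
force: [0.2, -0.9, -0.6]
width: 55.7
gripper_force: 0.0
```

```bash
python3 - <<'E'
from h import *
d=wrist();s=d["s"];print(s["eef_pos"].round(1),s["tool_rot"].round(3),s["width"])
im=d["img"].copy()
for p in [cab(40,5,255),cab(-7.5,-60,250),cab(-7.5,60,250)]: cv2.circle(im,tuple(int(v) for v in wproj(d,p)),2,(255,0,0),-1)
cv2.imwrite("pics/w7.png",im[:,:,::-1])
seq((cab(39,5.5,335),YAW+np.pi),(cab(39,5.5,241),YAW+np.pi))
E
```

```text
[619.9 158.6 333.1] [-3.142 -0.     1.925] 55.66798803115229
0.133 0.146 -0.009 -0.001 -0.001 -0.999
0.0 -0.0 0.313 0.0 0.0 0.0
```

View pics/w7.png

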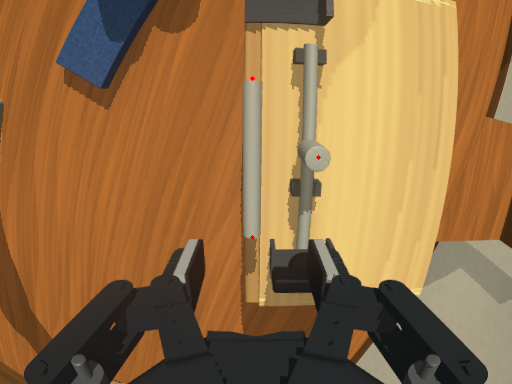

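The front is shut, with the bar at (252,160) on its predicted points and the bolt post at (318,157).

Call:
{"name": "move_arm", "arguments": {"rows": "0.133 0.146 -0.009 0 0 -0.999 -0.3;0.133 0.146 -0.009 0 0 -0.999 -0.3;0.133 0.146 -0.009 0 0 -0.999 -0.3;0.133 0.146 -0.009 0 0 -0.999 -0.3;0.133 0.146 -0.009 0 0 -0.999 -0.3;0.133 0.146 -0.009 0 0 -0.999 -0.3;0.133 0.146 -0.009 0 0 -0.999 -0.3;0.133 0.146 -0.009 0 0 -0.999 -0.3;0.133 0.146 -0.009 0 0 -0.999 -0.3;0.133 0.146 -0.009 0 0 -0.999 -0.3;0.133 0.146 -0.009 0 0 -0.999 -0.3;0.133 0.146 -0.009 0 0 -0.999 -0.3"}}

```text
clock: 43.87
eef_pos: [646.8, 211.0, 334.4]
tool_rot: [3.142, -0.002, -2.852]
force: [0.9, 0.5, -0.1]
width: 55.5
gripper_force: 0.0
```

Call:
{"name": "move_arm", "arguments": {"rows": "0 0 0 0 0 -0.045 -0.3;0 0 0 0 0 -0.045 -0.3;0 0 0 0 0 -0.045 -0.3;0 0 0 0 0 -0.045 -0.3"}}

```text
clock: 44.2
eef_pos: [647.0, 211.1, 335.3]
tool_rot: [3.142, -0.001, -2.789]
force: [0.4, 1.5, 0.6]
width: 55.6
gripper_force: 0.0
```

```bash
python3 - <<'E'
from h import *
s=read_state();print(s["eef_pos"].round(1),s["tool_rot"].round(3),s["qpos"].round(2))
seq((cab(39,5.5,241),YAW+np.pi))
E
```

```text
[647.  211.1 335.3] [ 3.142e+00 -1.000e-03 -2.789e+00] [ 0.06  0.72 -0.84  1.28  0.52  1.37  1.17]
0.0 0.001 0.314 0.0 -0.001 -0.001
```

Call:
{"name": "move_arm", "arguments": {"rows": "0 0.001 0.1 0 0 0 -0.3;0 0.001 0.2 0 0 0 -0.3;0 0.001 0.28 0 0 0 -0.3;0 0.001 0.312 0 0 0 -0.3;0 0.001 0.312 0 0 0 -0.3;0 0.001 0.312 0 0 0 1;0 0.001 0.312 0 0 0 1;0 0.001 0.312 0 0 0 1;0 0.001 0.312 0 0 0 1;0 0.001 0.312 0 0 0 1;0 0.001 0.312 0 0 0 1;0 0.001 0.312 0 0 0 1"}}

```text
clock: 45.2
eef_pos: [648.1, 212.0, 244.9]
tool_rot: [-3.141, 0.004, -2.788]
force: [-0.4, -0.5, 6.2]
width: 18.1
gripper_force: 58.8
```

Call:
{"name": "move_arm", "arguments": {"rows": "0 0.02 0 0 0 0 1;0 0.04 0 0 0 0 1;0 0.06 0 0 0 0 1;0 0.08 0 0 0 0 1;0 0.1 0 0 0 0 1;0 0.12 0 0 0 0 1;0 0.135 0 0 0 0 1;0 0.15 0 0 0 0 1;0 0.155 0 0 0 0 1;0 0.155 0 0 0 0 1;0 0.155 0 0 0 0 1"}}

```text
clock: 46.12
eef_pos: [633.4, 252.5, 244.9]
tool_rot: [-3.137, 0.004, -2.79]
force: [0.9, -5.4, 8.0]
width: 18.1
gripper_force: 59.3
```

Call:
{"name": "move_arm", "arguments": {"rows": "0 0 0 0 0 0 -0.3;0 0 0 0 0 0 -0.3;0 0 0 0 0 0 -0.3;0 0 -0.1 0 0 0 -0.3;0 0 -0.2 0 0 0 -0.3;0 0 -0.3 0 0 0 -0.3;0 0 -0.3 0 0 0 -0.3;0 0 -0.3 0 0 0 -0.3"}}

```text
clock: 46.78
eef_pos: [631.2, 256.6, 334.7]
tool_rot: [3.14, 0.004, -2.787]
force: [0.0, -0.3, -1.2]
width: 55.7
gripper_force: 0.0
```

Call:
{"name": "move_arm", "arguments": {"rows": "0 -0.12 0 0 0 0 -0.3;0 -0.24 0 0 0 0 -0.3;0 -0.36 0 0 0 0 -0.3;0 -0.45 0 0 0 0 -0.3;0 -0.499 0 0 0 0 -0.3;0 -0.499 0 0 0 0 -0.3;0 -0.499 0 0 0 0 -0.3;0 -0.499 0 0 0 0 -0.3"}}

```text
clock: 47.45
eef_pos: [681.6, 117.5, 332.3]
tool_rot: [3.139, -0.001, -2.784]
force: [0.1, -0.2, -0.1]
width: 55.6
gripper_force: 0.0
```

```bash
python3 - <<'E'
from h import *
s=read_state();print(s["eef_pos"].round(1),s["tool_rot"].round(3),s["qpos"].round(2))
seq((cab(39,-100,256),YAW+np.pi-.02))
E
```

```text
[681.6 117.5 332.3] [ 3.139e+00 -1.000e-03 -2.784e+00] [ 0.2   0.74 -0.84  1.25  0.53  1.38  1.32]
0.001 -0.019 0.254 0.002 -0.0 0.016
```

Call:
{"name": "move_arm", "arguments": {"rows": "0 -0.019 0.08 0 0 0.016 -0.3;0 -0.019 0.16 0 0 0.016 -0.3;0 -0.019 0.22 0 0 0.016 -0.3;0 -0.019 0.252 0 0 0.016 -0.3;0 -0.019 0.252 0 0 0.016 -0.3;0 -0.019 0.252 0 0 0.016 1;0 -0.019 0.252 0 0 0.016 1;0 -0.019 0.252 0 0 0.016 1;0 -0.019 0.252 0 0 0.016 1;0 -0.019 0.252 0 0 0.016 1;0 -0.019 0.252 0 0 0.016 1;0 -0.019 0.252 0 0 0.016 1"}}

```text
clock: 48.45
eef_pos: [685.0, 111.3, 258.9]
tool_rot: [3.14, 0.003, -2.812]
force: [-1.3, 4.3, 6.4]
width: 12.6
gripper_force: 60.2
```

Call:
{"name": "move_arm", "arguments": {"rows": "0 0 0 0 0 0.06 1;0 0 0 0 0 0.12 1;0 0 0 0 0 0.18 1;0 0 0 0 0 0.24 1;0 0 0 0 0 0.3 1;0 0 0 0 0 0.36 1;0 0 0 0 0 0.42 1;0 0 0 0 0 0.48 1;0 0 0 0 0 0.54 1;0 0 0 0 0 0.6 1;0 0 0 0 0 0.66 1;0 0 0 0 0 0.66 1"}}

```text
clock: 49.45
eef_pos: [684.8, 110.6, 258.9]
tool_rot: [3.14, 0.001, 2.43]
force: [-2.3, 2.6, 6.0]
width: 12.6
gripper_force: 60.4
```

Call:
{"name": "move_arm", "arguments": {"rows": "0 0 0 0 0 0.06 1;0 0 0 0 0 0.12 1;0 0 0 0 0 0.18 1;0 0 0 0 0 0.24 1;0 0 0 0 0 0.3 1;0 0 0 0 0 0.32 1;0 0 0 0 0 0.33 1;0 0 0 0 0 0.33 1;0 0 0 0 0 0.33 1"}}

```text
clock: 50.2
eef_pos: [684.5, 110.4, 258.9]
tool_rot: [3.141, -0.001, 1.916]
force: [-2.4, 1.3, 7.9]
width: 12.4
gripper_force: 60.6
```

Tool yaw is 1.916, so the knob should be tight. I release, lift clear and check.

Call:
{"name": "move_arm", "arguments": {"rows": "0 0 0 0 0 0 -0.3;0 0 0 0 0 0 -0.3;0 0 0 0 0 0 -0.3;0 0 -0.1 0 0 0 -1;0 0 -0.2 0 0 0 -1;0 0 -0.33 0 0 0 -1;0 0 -0.46 0 0 0 -1;0 0 -0.5 0 0 0 -1;0 0 -0.5 0 0 0 -1;0 0 -0.5 0 0 0 -1"}}

```text
clock: 51.03
eef_pos: [685.0, 109.0, 407.3]
tool_rot: [3.141, 0.001, 1.915]
force: [0.2, -0.0, -1.2]
width: 84.9
gripper_force: 0.0
```

```bash
python3 - <<'E'
from h import *
d=wrist();print(d["s"]["eef_pos"].round(),d["s"]["tool_rot"].round(3))
cv2.imwrite("pics/w8.png",cv2.resize(d["img"],None,fx=1.5,fy=1.5)[:,:,::-1])
E
```

```text
[685. 109. 407.] [3.141e+00 1.000e-03 1.915e+00]
```

View pics/w8.png

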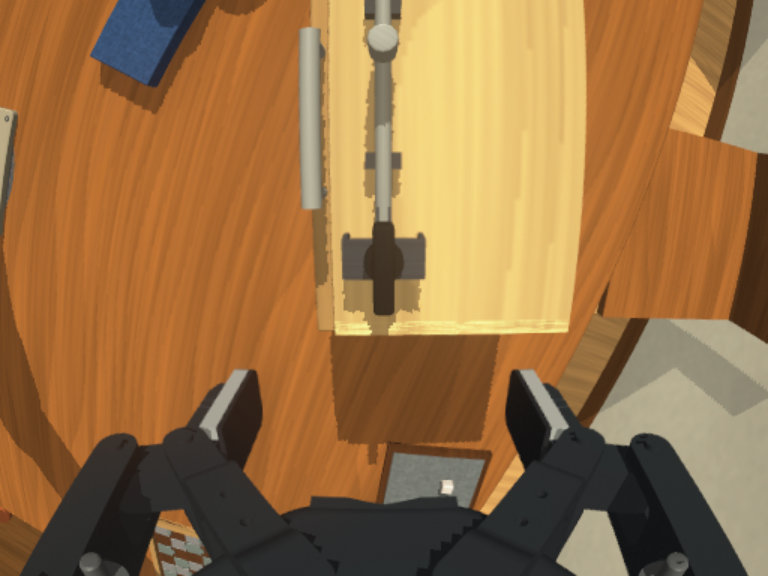

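The knob bar lies along the bolt line at (383,265), so it is tight. The bolt post is at its home place (383,38), the front is shut and the table is clear.

```bash
python3 -c "
from cell import *
print(finish_job())"
```

```text
the job is handed in; nothing more can be done
None
```

I put all three pieces in the bin, shut the front, slid the bolt home, turned the clamp knob tight and handed the job in at about 51 s; the hand-in call returned no verdict.

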